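Put the soil scoop away through the sprung dust flap

TASK

Draw the soil scoop out of the wooden drying block by its blade, lay it on the bench and let go, then take it again by its handle and push it, blade first and right way up, through the sprung flap of the low metal dust box. Push until the flap has fallen shut behind the blade and only the handle sticks out through the notch in the flap, then let go of it. Leave the seed jar and the clay pot as they stand.

Things in the scene. Friction and masses are not known exactly. Their poses are not given: they have to be found in the camera images.
- scoop_mid (a point): Plastic soil scoop, 184 mm long, 36 mm high, 60 g, open side up. This point is the middle of its length and width, 18 mm above its underside. Axes turn with it: +y along the scoop to the blade's tip, z up. Blade from y = +4 to +92 mm, handle from y = -92 to +4 mm.
- scoop_blade (a point): The place to take the blade: y = +48 mm from scoop_mid, 18 mm above the scoop's underside, same axes. The blade is 59 mm wide here and 36 mm high: close the fingers across it (along x).
- scoop_handle (a point): The place to take the handle when pushing it home: y = -76 mm from scoop_mid, 16 mm above the scoop's underside, same axes. The handle is round, about 26 mm wide, its top 29 mm above the bench; close the fingers across it (along x).
- dust_box: Low aluminium box fixed to the bench, 56 mm high, 88 mm wide (132 over its foot flanges), no floor. Origin: on the bench under the shut flap, midway across; +x points into the box, z up. Walls and roof begin at x = -8 mm. Inside 80 mm wide, 53 mm high, back wall at x = 142 mm. Scoop home: scoop_mid at box x = 38 to 48 mm, y = 0, its +y along the box's +x.
- flap (a joint): Sprung steel flap in the box's mouth, hung on a pin 49 mm above the bench at box x = 0. 0 = shut (upright), up to 1.5 rad swung inward and up; it opens inward only. It ends 10 mm above the bench; a notch for the handle in the middle of its lower edge is 40 mm wide and 36 mm high from the bench. A light spring (1 to 2 N at the edge) shuts it.
- drying_block: Wooden block fixed to the bench, 110 mm long, 68 wide, 48 high, with a level tunnel 40 mm wide and high, 98 mm deep. Origin: on the bench, in the plane of the tunnel's mouth, midway across; +x points into the tunnel. At the start the scoop's handle is wholly in the tunnel, its blade sticks out along -x; draw it straight out, 100 mm or more.
- seed_jar_mid (a point): Glass seed jar with a grey lid, 52 mm diameter, 69 mm high, standing loose beside the dust box. The point is its middle, half-way up.
- clay_pot_mid (a point): Red clay pot, 68 mm diameter, 82 mm high, standing loose beside the drying block. The point is its middle, half-way up.
Things that resemble listed ones, but are neither listed nor needed, are in the scene too. What is shaped like the part that bears scoop_mid but white is not meant.

How it is judged:
By the outcome, as a careful person would: the job done as asked, in the order asked, and still so for the second after the job is handed in, with the robot touching nothing.
It also fails if it takes over 58 s, if anything falls off the work surface, if the arm or the gripper's body presses on something with over 40 N, if the wrist force passes 120 N, or if a joint passes its speed limit or range.

ROBOT

A 7-joint arm with a two-finger parallel gripper is mounted at the origin on the work surface; the furniture and walls round the work are solid. World frame = base frame: x ahead of the robot, y to its left, z up, the work surface at z = 0. Lengths are in mm, angles in rad, forces in N, time in s.
With the tool pointing down it reaches from about 400 to 875 mm from the base axis. Payload 4.4 kg.
Tool frame: the origin (TCP) lies between the finger pads; the fingertips stand ctrl.finger_overhang ahead of it and the grasp point (between the pads) lies 11 mm behind it (ctrl.finger_overhang is the distance from the TCP to the fingertips, in mm); z points along the fingers, y is the direction in which the jaws open and shut (so a half turn about z gives the same grasp; the last joint's range is limited). The gripper opens to 85 mm and grips with 20 to 120 N. Pads are 22 mm wide; open, the fingers measure 114 mm over their backs; the gripper's body (76 mm by 85 mm) begins 54 mm behind the grasp point. The pads swing forward as they close: fully open they stand 13 mm farther back than shut.
Start: joints at [-1.177, 0.628, 0.038, 1.517, -0.027, 0.996, -0.02], TCP at [288.429, 582.518, 218.713] pointing down, gripper open.
Joint ranges: [-3.06, 3.06], [-0.37, 2.12], [-1.25, 1.32], [0.18, 2.47], [-1.1, 4.24], [0.23, 1.98], [-2.94, 2.94]. Speed limits (rad/s): [2.57, 2.57, 3.14, 3.14, 3.14, 3.14, 3.14].

INTERFACE

Orientations are given as [roll, pitch, yaw] about the fixed x, y, z axes, in that order (R = Rz(yaw) Ry(pitch) Rx(roll)).
In Python, from cell import ctrl gives the robot as it stands. The module is installed in compiled form; this text tells all that it offers.
- The arm moves only by the tool step_arm, never from a script. Its argument "deltas" is a list that holds one entry, the list of rows, each a list of 7 numbers: the opening, from 0 (shut) to 1 (fully open), then the shift along the world's x, y, z in mm, then the turn, a rotation vector about the world's x, y, z in rad. In form: [[[grip, tx, ty, tz, rx, ry, rz], ...]]. A call has 1 to 10 rows; each row shifts and turns the commanded pose from where the row before left it; what a row does not reach is not made up. A row lasts 1/12 s, in which the tool goes at most 41.7 mm and 7.16 degrees, less where a joint would pass 70% of its speed; a pose out of reach is approached as far as the arm can. A call is refused whole if a number of a shift passes 41.7 or a number of a turn 0.125, either way. A call with a gripper value outside its range is refused whole. The fingers move at their own pace and stop on an object; the grip force is fixed at half the most. Time passes only in rows, so rows that do not move let the fingers close. It gives the time, the measured TCP pose, the force and the opening at its end, in the units of the state.
- ctrl.read_state(): the state, without advancing time (a new reading comes with each control period).
- ctrl.get_image(name): name is "side" or "top"; returns (picture, depth): 420x560x3 uint8, red, green, blue; 420x560 float32, mm along the optical axis (not along the pixel's ray), 0 where there is no reading.
- ctrl.camera_info(name): a dict with "intrinsics" (3x3 intrinsics, pixels), "distortion" ([k1, k2, p1, p2, k3] as OpenCV has them; the pictures are not rectified), "rvec" (rotation vector, rad) and "tvec" (3), from world to camera coordinates, as OpenCV has them. Camera axes: x right, y down, z forward; pixel columns grow to the right and rows downward; lengths in mm; the calibration is good to about 2 mm. A picture is of the moment at which its call begins. camera_info takes no time and is no camera call.
- ctrl.finish_job(): hands the job in, once; it reports no verdict.
The state is a dict: "clock": time; "qpos": joint angles; "qd": joint speeds; "tau": joint torques, N m; "eef_pos": TCP position; "tool_rot": TCP orientation; "force": force on the tool from outside, world axes, zero at the start; "torque": the same for the moment, N m; "width": finger opening in mm.
Only numpy, scipy, OpenCV 4.12 (cv2) and the standard library are available. Lean on these libraries where they do the work, as an engineer would, in place of code of your own. Each camera call takes 0.05 s, during which the arm holds its last target.

## Working session

There is one attempt and no reset: what is moved stays moved. The work goes in short steps, Python scripts to look and compute and a tool call to move; the robot and the scene stay as the last step left them, time stands still between calls to the robot, and variables do not carry over. Pictures are saved under pics/ and viewed, and the job is handed in when it is done.

Besides the shell and the picture viewer there is one more tool, called after "Emit:" by a JSON object that holds its "op" and its "data", one argument or row to a line. step_arm: Moves the arm, as the interface text tells. Its arguments: {"type":"object","properties":{"deltas":{"type":"array"}},"required":["deltas"]}

```bash
mkdir -p pics; ls; python3 - <<'E'
from cell import ctrl
import cv2,numpy as np
print(ctrl.read_state(), ctrl.finger_overhang)
for n in("side","top"):
    im,d=ctrl.get_image(n); cv2.imwrite(f"pics/{n}0.png",im[:,:,::-1]); np.savez(f"{n}0.npz",im=im,d=d)
    print(n,ctrl.camera_info(n))
E
```

```text
pics
{'clock': 0.0, 'qpos': array([-1.1768094 ,  0.62930271,  0.03846457,  1.51837723, -0.02697428,
        0.99627888, -0.0200073 ]), 'qd': array([-0.00037523,  0.00064538,  0.00073151, -0.00076291, -0.00151268,
        0.00046749, -0.00111693]), 'tau': array([ 1.58387782e-03, -5.63403153e+01,  1.22649629e+00, -1.93446100e+01,
        1.09285698e-02,  1.04360981e-02, -1.72863622e-06]), 'eef_pos': array([288.15050963, 581.92367534, 217.81470784]), 'tool_rot': array([-3.13974587e+00,  5.70846502e-05,  2.68179398e+00]), 'force': array([ 0.16801025,  0.19751445, -0.29390903]), 'torque': array([-0.01432901, -0.03545757, -0.03575874]), 'width': 85.4793628789261} 8.0
side {'intrinsics': array([[384.73523948,   0.        , 281.11672913],
       [  0.        , 384.73523948, 215.72103819],
       [  0.        ,   0.        ,   1.        ]]), 'distortion': array([-0.07415151,  0.        ,  0.        ,  0.        ,  0.        ]), 'rvec': array([ 2.23021572, -0.20662124,  0.10040756]), 'tvec': array([-539.5424661 ,  111.77348999,  821.81156725])}
top {'intrinsics': array([[409.0401003 ,   0.        , 284.43578527],
       [  0.        , 409.0401003 , 210.35478901],
       [  0.        ,   0.        ,   1.        ]]), 'distortion': array([0.03752449, 0.        , 0.        , 0.        , 0.        ]), 'rvec': array([ 2.20686844, -2.14257328,  0.08871065]), 'tvec': array([ -1.78301213, 554.18914462, 946.3519934 ])}
```

View pics/side0.png

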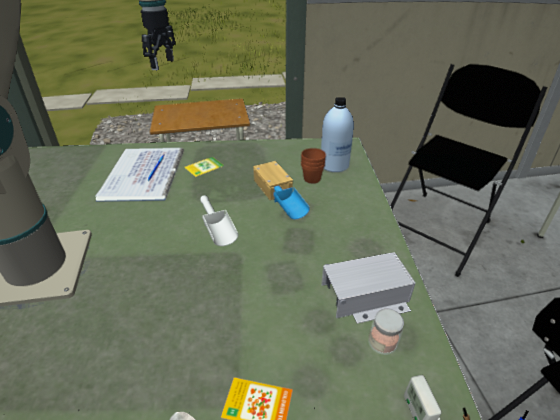

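View pics/top0.png

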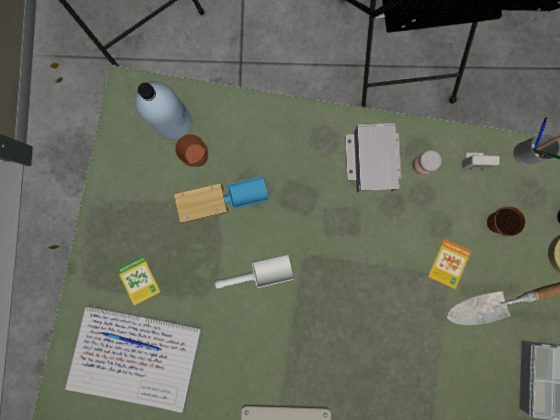

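The blue scoop is in the wooden block: top view blade at about (248,192), block at (200,203). The box is at (378,157) and the jar at (427,161) in the top view. The white scoop at (255,275) is the decoy. Next I zoom in.

```bash
cat > h.py <<'E'
import cv2,numpy as np
from cell import ctrl
def load(n,tag): z=np.load(f"{n}{tag}.npz"); return z['im'],z['d']
def cam(n):
    c=ctrl.camera_info(n); R=cv2.Rodrigues(c['rvec'])[0]; return c['intrinsics'],c['distortion'],R,c['tvec']
def ray(n,uv,z):
    K,D,R,t=cam(n); p=cv2.undistortPoints(np.float64(uv).reshape(-1,1,2),K,D).reshape(-1,2)
    d=np.c_[p,np.ones(len(p))]@R; o=-R.T@t
    return o+d*((z-o[2])/d[:,2])[:,None]
def cloud(n,d):
    K,D,R,t=cam(n); h,w=d.shape; v,u=np.mgrid[:h,:w]
    p=cv2.undistortPoints(np.float64(np.c_[u.ravel(),v.ravel()]).reshape(-1,1,2),K,D).reshape(-1,2)
    P=np.c_[p,np.ones(len(p))]*d.reshape(-1,1)
    W=(P-t)@R; W[d.ravel()==0]=np.nan
    return W.reshape(h,w,3)
def proj(n,P):
    c=ctrl.camera_info(n); return cv2.projectPoints(np.float64(P).reshape(-1,1,3),c['rvec'],c['tvec'],c['intrinsics'],c['distortion'])[0].reshape(-1,2)
def snap(n,tag,crop=None,s=1):
    im,d=ctrl.get_image(n); np.savez(f"{n}{tag}.npz",im=im,d=d); save(im,f"pics/{n}{tag}.png",crop,s); return im,d
def save(im,f,crop=None,s=1):
    if crop: x0,y0,x1,y1=crop; im=im[y0:y1,x0:x1]
    cv2.imwrite(f,cv2.resize(im[:,:,::-1],None,fx=s,fy=s,interpolation=cv2.INTER_CUBIC))
E
python3 - <<'E'
from h import *
im,d=load('top','0'); W=cloud('top',d)
save(im,'pics/ta.png',(165,120,295,230),6); save(im,'pics/tb.png',(330,105,460,205),6)
i2,d2=load('side','0'); save(i2,'pics/sa.png',(300,240,420,360),5); save(i2,'pics/sb.png',(240,140,340,230),6)
for u,v in[(248,192),(200,203),(378,157),(427,160),(192,150),(100,250),(300,330),(350,157)]: print(u,v,W[v,u].round(1))
print(d2[215:220,288:292].round()); 
E
```

```text
248 192 [597.9 104.6   4.1]
200 203 [563.3 210.5  47.3]
378 157 [ 681.4 -198.2   55.8]
427 160 [ 673.7 -305.    71.9]
192 150 [692.3 240.   25.9]
100 250 [447.7 454.7  -2.5]
300 330 [273.2 -30.5  -1.2]
350 157 [ 6.922e+02 -1.422e+02 -2.000e-01]
[[967. 940. 956. 959.]
 [964. 939. 947. 953.]
 [962. 961. 941. 950.]
 [958. 955. 955. 960.]
 [956. 952. 957. 957.]]
```

View pics/ta.png

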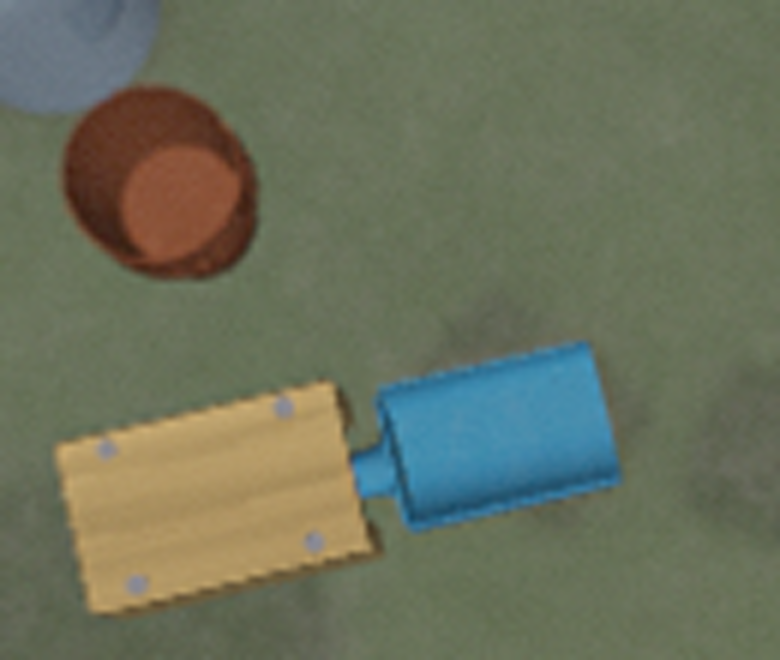

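View pics/tb.png

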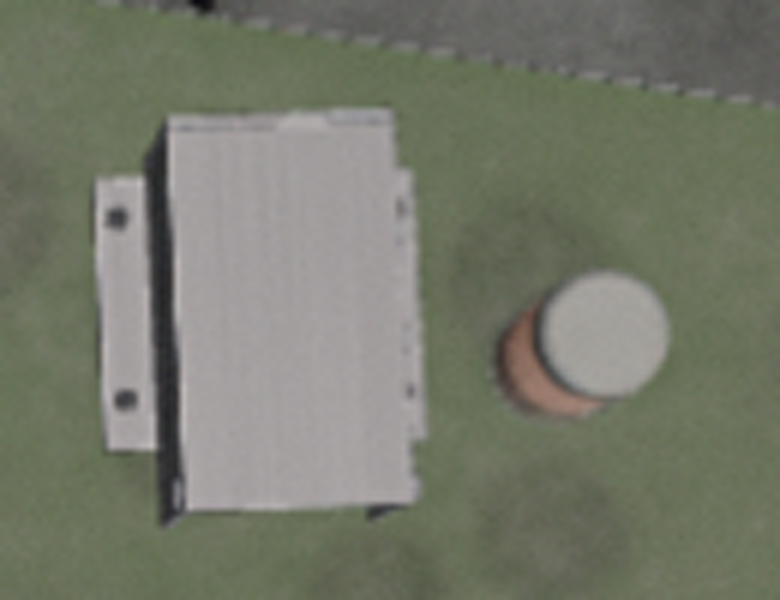

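View pics/sa.png

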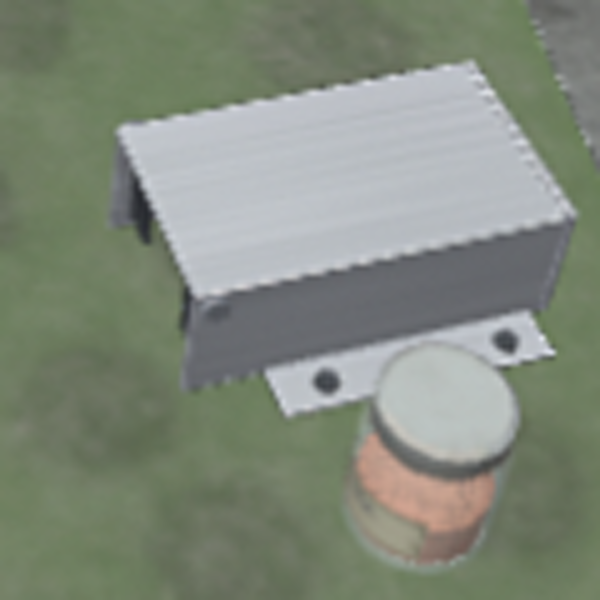

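View pics/sb.png

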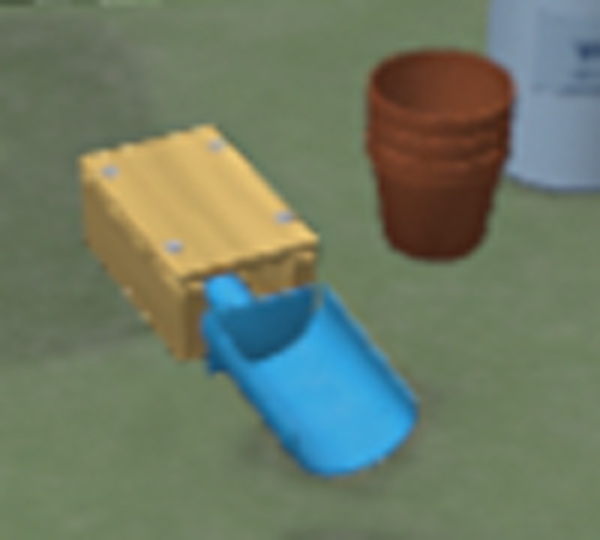

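The box mouth faces the robot, with the flap side at about (300..370, 130..390) in the side crop. Now I measure the poses.

```bash
python3 - <<'E'
from h import *
im,d=load('top','0'); W=cloud('top',d); im2,d2=load('side','0')
def rect(n,mask,z,name):
    mask=cv2.morphologyEx(mask.astype(np.uint8),cv2.MORPH_OPEN,np.ones((3,3)))
    k,l,s,c=cv2.connectedComponentsWithStats(mask); i=1+np.argmax(s[1:,4]); 
    cs,_=cv2.findContours((l==i).astype(np.uint8),cv2.RETR_EXTERNAL,cv2.CHAIN_APPROX_NONE)
    p=max(cs,key=len).reshape(-1,2); P=ray(n,p,z)[:,:2]
    r=cv2.minAreaRect(P.astype(np.float32)); b=cv2.boxPoints(r)
    print(n,name,'c',np.round(r[0],1),'size',np.round(r[1],1),'ang',round(r[2],2),'corners',b.round(1).tolist())
    return b
hsv=cv2.cvtColor(im,cv2.COLOR_RGB2HSV); hs2=cv2.cvtColor(im2,cv2.COLOR_RGB2HSV)
blue=lambda h:(h[...,0]>95)&(h[...,0]<112)&(h[...,1]>150)&(h[...,2]>80)
v,u=np.mgrid[:420,:560]
roi=(u>165)&(u<295)&(v>120)&(v<230)
m=blue(hsv)&roi
rect('top',m,36,'scoop blue'); rect('top',m&(u>231),36,'blade@36'); 
wood=(hsv[...,0]>12)&(hsv[...,0]<28)&(hsv[...,1]>90)&(hsv[...,2]>140)&roi
rect('top',wood,48,'block top')
wood2=(hs2[...,0]>12)&(hs2[...,0]<28)&(hs2[...,1]>90)&(hs2[...,2]>175)&(u>240)&(u<300)&(v>150)&(v<200)
rect('side',wood2,48,'block top')
roof=(W[...,2]>48)&(W[...,2]<64)&(u>340)&(u<405)&(v>110)&(v<200)
rect('top',roof,56,'roof depth')
rc=(hsv[...,1]<25)&(hsv[...,2]>130)&(u>355)&(u<402)&(v>115)&(v<200)
rect('top',rc,56,'roof col')
W2=cloud('side',d2)
rf2=(W2[...,2]>48)&(W2[...,2]<64)&(u>315)&(u<420)&(v>240)&(v<320)
rect('side',rf2,56,'roof depth')
# manual corners
print('roof top manual',ray('top',[(330+a/6,105+b/6) for a,b in[(182,510),(420,500),(168,117),(392,111)]],56).round(1).tolist())
print('roof side manual',ray('side',[(300+a/5,240+b/5) for a,b in[(118,130),(200,300),(474,62),(575,215)]],56).round(1).tolist())
print('block top manual',ray('top',[(165+a/6,120+b/6) for a,b in[(330,383),(372,550),(57,445),(92,612)]],48).round(1).tolist())
print('blade tip manual z36',ray('top',[(165+a/6,120+b/6) for a,b in[(590,343),(620,480),(380,388),(410,530)]],36).round(1).tolist())
print('jar lid',ray('top',[(330+604/6,105+334/6)],69).round(1), 'pot rim',ray('top',[(165+150/6,120+175/6)],82).round(1))
E
```

```text
top scoop blue c [591.4 108.9] size [56.6 98.7] ang 14.38 corners [[551.7000122070312, 149.6999969482422], [576.2000122070312, 54.099998474121094], [631.0, 68.0999984741211], [606.5, 163.6999969482422]]
top blade@36 c [593.2 102.3] size [56.5 84.7] ang 14.77 corners [[555.0999755859375, 136.0], [576.7000122070312, 54.099998474121094], [631.2999877929688, 68.5], [609.7999877929688, 150.39999389648438]]
top block top c [564.5 210.8] size [ 67.6 109.8] ang 15.18 corners [[517.5, 255.0], [546.2000122070312, 149.0], [611.5, 166.6999969482422], [582.7000122070312, 272.70001220703125]]
side block top c [561.5 207.8] size [ 70.5 108.2] ang 14.42 corners [[513.9000244140625, 251.39999389648438], [540.7999877929688, 146.6999969482422], [609.0999755859375, 164.1999969482422], [582.2000122070312, 269.0]]
top roof depth c [ 683.5 -197.4] size [154.5  91.9] ang 3.03 corners [[604.0, -155.60000610351562], [608.7999877929688, -247.39999389648438], [763.0999755859375, -239.1999969482422], [758.2000122070312, -147.39999389648438]]
top roof col c [ 684.  -200.8] size [155.1  93.8] ang 3.58 corners [[603.5999755859375, -158.8000030517578], [609.5, -252.5], [764.2999877929688, -242.8000030517578], [758.4000244140625, -149.10000610351562]]
side roof depth c [ 681.  -202.6] size [155.3  96.5] ang 2.94 corners [[600.9000244140625, -158.39999389648438], [605.9000244140625, -254.8000030517578], [761.0, -246.8000030517578], [756.0999755859375, -150.5]]
roof top manual [[603.3, -158.6, 56.0], [609.7, -249.2, 56.0], [756.8, -150.8, 56.0], [761.3, -237.2, 56.0]]
roof side manual [[602.8, -162.4, 56.0], [609.1, -249.5, 56.0], [756.0, -152.7, 56.0], [759.8, -237.9, 56.0]]
block top manual [[609.4, 166.0, 48.0], [545.0, 147.1, 48.0], [582.1, 270.2, 48.0], [517.9, 253.4, 48.0]]
blade tip manual z36 [[630.0, 66.6, 36.0], [576.2, 53.0, 36.0], [609.8, 148.4, 36.0], [554.2, 134.4, 36.0]]
jar lid [[ 673.1 -314.2   69. ]] pot rim [[681.1 231.2  82. ]]
```

Measured poses:
- The scoop points at -75°, with the blade grasp point near (591.5, 102).
- The box mouth origin is near (614, -204), yaw about 3.6°.

I move above the blade first.

Emit:
{"op": "step_arm", "data": {
  "deltas": [
    [[1,15,-24,0,0,0,-0.0425],[1,15,-24,0,0,0,-0.0425],[1,15,-24,0,0,0,-0.0425],[1,15,-24,0,0,0,-0.0425],[1,15,-24,0,0,0,-0.0425],[1,15,-24,0,0,0,-0.0425],[1,15,-24,0,0,0,-0.0425],[1,15,-24,0,0,0,-0.0425],[1,15,-24,0,0,0,-0.0425],[1,15,-24,0,0,0,-0.0425]]
  ]
}}

```text
clock: 0.93
eef_pos: [438.7, 341.1, 218.4]
tool_rot: [-3.141, -0.0, 2.255]
force: [0.2, 1.0, -0.2]
width: 85.4
```

Emit:
{"op": "step_arm", "data": {
  "deltas": [
    [[1,15,-24,0,0,0,-0.0425],[1,15,-24,0,0,0,-0.0425],[1,15,-24,0,0,0,-0.0425],[1,15,-24,0,0,0,-0.0425],[1,15,-24,0,0,0,-0.0425],[1,15,-24,0,0,0,-0.0425],[1,15,-24,0,0,0,-0.0425],[1,15,-24,0,0,0,-0.0425],[1,15,-24,0,0,0,-0.0425],[1,15,-24,0,0,0,-0.0425]]
  ]
}}

```text
clock: 1.77
eef_pos: [588.7, 101.3, 218.4]
tool_rot: [-3.141, -0.0, 1.83]
force: [0.5, 0.1, -0.2]
width: 85.4
```

Emit:
{"op": "step_arm", "data": {
  "deltas": [
    [[1,2.5,0.5,-30,0,0,0],[1,0,0,-35,0,0,0],[1,0,0,-35,0,0,0],[1,0,0,-35,0,0,0],[1,0,0,-23,0,0,0],[1,0,0,0,0,0,0]]
  ]
}}

```text
clock: 2.27
eef_pos: [586.5, 102.5, 55.5]
tool_rot: [-3.131, -0.001, 1.832]
force: [-0.8, 0.1, -0.2]
width: 85.6
```

```bash
python3 - <<'E'
from h import *
snap('top','1',(165,100,335,230),4.7); snap('side','1',(220,110,360,250),4.2)
E
```

```text
(no output)
```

View pics/top1.png

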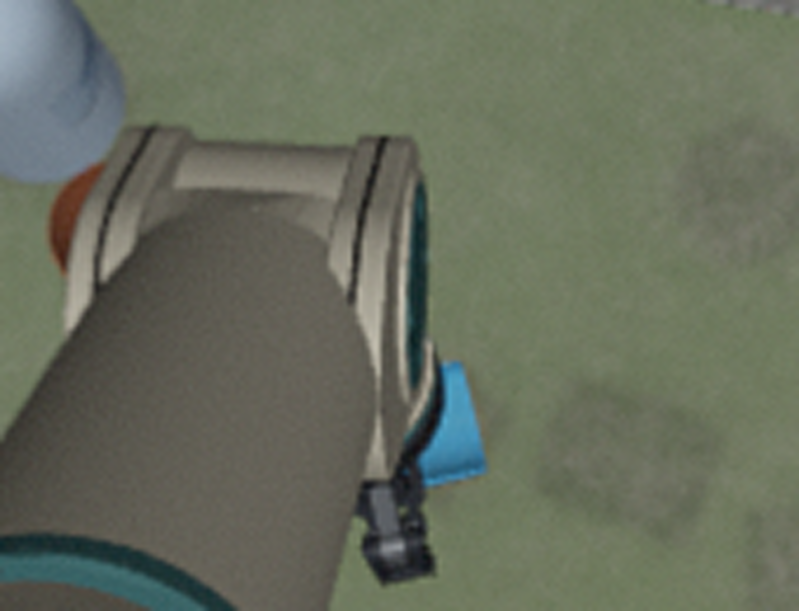

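View pics/side1.png

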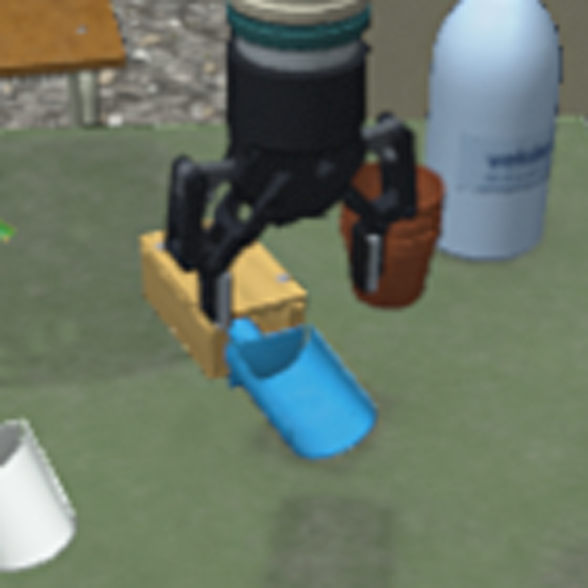

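The side view shows the fingers straddling the blade, with the pads at about (215,300) and (370,260) in the crop. I check whether the pose has settled.

```bash
python3 -c "
from h import *
s=ctrl.read_state();print(s['clock'],s['eef_pos'],s['tool_rot'],s['force'])"
```

```text
2.3667 [590.50556863 102.80269125  60.28275218] [-3.13984196e+00  1.45532313e-05  1.83163988e+00] [0.58728046 0.91463009 0.43863524]
```

Emit:
{"op": "step_arm", "data": {
  "deltas": [
    [[1,1,-1,-15,0,0,0],[1,0,0,-15,0,0,0],[1,0,0,-12,0,0,0],[1,0,0,-8,0,0,0],[1,0,0,0,0,0,0],[1,0,0,0,0,0,0]]
  ]
}}

```text
clock: 2.87
eef_pos: [592.3, 102.1, 11.2]
tool_rot: [3.141, -0.0, 1.832]
force: [0.5, 0.4, -0.1]
width: 85.2
```

Emit:
{"op": "step_arm", "data": {
  "deltas": [
    [[0.5,0,0,0,0,0,0],[0.5,0,0,0,0,0,0],[0.5,0,0,0,0,0,0],[0.5,0,0,0,0,0,0],[0.5,0,0,0,0,0,0],[0.5,0,0,0,0,0,0]]
  ]
}}

```text
clock: 3.37
eef_pos: [592.7, 102.1, 12.3]
tool_rot: [3.14, -0.0, 1.832]
force: [-1.2, 0.1, 7.4]
width: 55.3
```

Emit:
{"op": "step_arm", "data": {
  "deltas": [
    [[0.5,0,0,0,0,0,0],[0.5,0,0,0,0,0,0],[0.5,0,0,0,0,0,0],[0.5,0,0,0,0,0,0]]
  ]
}}

```text
clock: 3.7
eef_pos: [592.7, 102.1, 12.3]
tool_rot: [3.14, -0.0, 1.832]
force: [-2.3, 0.0, 9.0]
width: 55.6
```

```bash
python3 - <<'E'
from h import *
snap('side','2',(220,110,360,250),4.2)
E
```

```text
(no output)
```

View pics/side2.png

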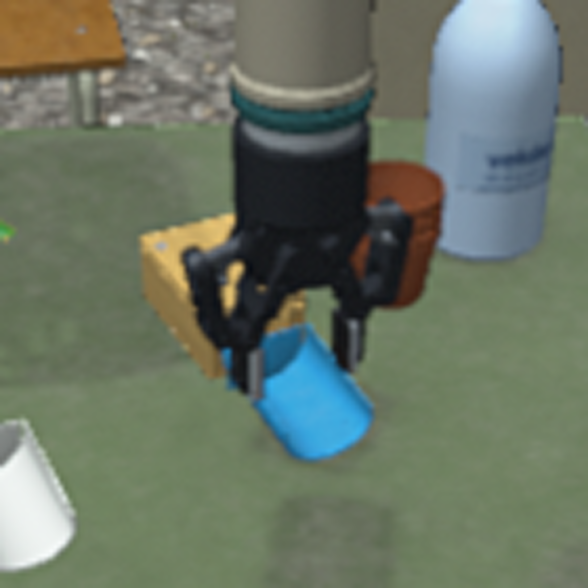

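The blade is gripped at 55.6 mm width. I relieve the down-force and draw the scoop straight out.

Emit:
{"op": "step_arm", "data": {
  "deltas": [
    [[0.5,0,0,1.5,0,0,0],[0.5,1.3,-4.8,0,0,0,0],[0.5,2.6,-9.7,0,0,0,0],[0.5,2.6,-9.7,0,0,0,0],[0.5,2.6,-9.7,0,0,0,0]]
  ]
}}

```text
clock: 4.17
eef_pos: [601.5, 67.0, 12.4]
tool_rot: [3.141, -0.0, 1.831]
force: [0.1, 1.2, 3.1]
width: 55.5
```

Emit:
{"op": "step_arm", "data": {
  "deltas": [
    [[0.5,2.6,-9.7,0,0,0,0],[0.5,2.6,-9.7,0,0,0,0],[0.5,2.6,-9.7,0,0,0,0],[0.5,2.6,-9.7,0,0,0,0],[0.5,2.6,-9.7,0,0,0,0],[0.5,2.6,-9.7,0,0,0,0],[0.5,2.6,-9.7,0,0,0,0],[0.5,2.6,-9.7,0,0,0,0],[0.5,2.6,-9.7,0,0,0,0],[0.5,0,0,0,0,0,0]]
  ]
}}

```text
clock: 5.0
eef_pos: [625.3, -23.3, 12.5]
tool_rot: [3.141, 0.003, 1.829]
force: [-0.5, -2.7, 4.4]
width: 55.5
```

```bash
python3 - <<'E'
from h import *
snap('side','3',(220,110,360,250),4.2)
E
```

```text
(no output)
```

View pics/side3.png

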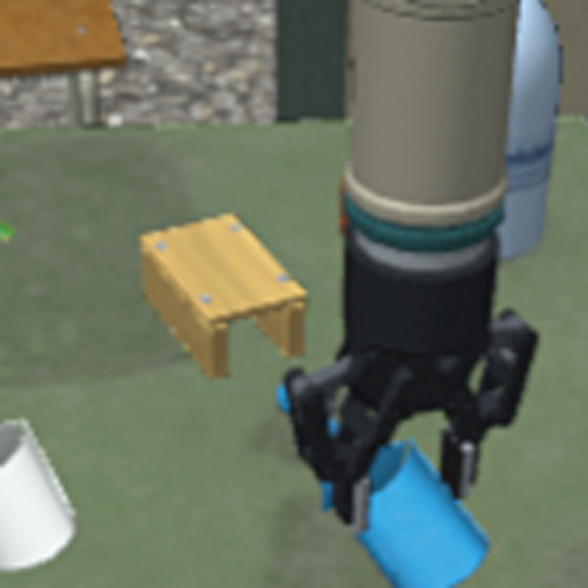

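The handle is clear of the block, its end at about (283,398) in the crop. I lift, carry it to the front of the box and turn.

Emit:
{"op": "step_arm", "data": {
  "deltas": [
    [[0.5,0,0,20,0,0,0],[0.5,0,0,25,0,0,0],[0.5,0,0,15,0,0,0],[0.5,-7,-14,0,0,0,0.1],[0.5,-7,-14,0,0,0,0.1],[0.5,-7,-14,0,0,0,0.1],[0.5,-7,-14,0,0,0,0.1],[0.5,-7,-14,0,0,0,0.1],[0.5,-7,-14,0,0,0,0.1],[0.5,-7,-14,0,0,0,0.1]]
  ]
}}

```text
clock: 5.88
eef_pos: [574.2, -118.0, 71.5]
tool_rot: [-3.14, -0.001, 2.537]
force: [0.9, -0.6, -1.5]
width: 55.0
```

Emit:
{"op": "step_arm", "data": {
  "deltas": [
    [[0.5,-7,-14,0,0,0,0.1],[0.5,-7,-14,0,0,0,0.1],[0.5,-7,-14,0,0,0,0.1],[0.5,-7,-14,0,0,0,0.1],[0.5,-7,-14,0,0,0,0.1],[0.5,-7,-14,0,0,0,0.1],[0.5,0,0,0,0,0,0.074],[0.5,0,0,0,0,0,0],[0.5,0,0,0,0,0,0]]
  ]
}}

```text
clock: 6.63
eef_pos: [533.0, -201.0, 71.7]
tool_rot: [3.141, -0.001, -3.08]
force: [0.6, -0.3, -0.5]
width: 55.2
```

```bash
python3 - <<'E'
from h import *
snap('side','4',(180,170,420,350),3.3); snap('top','4',(260,100,460,250),4)
s=ctrl.read_state();print(s['clock'],s['eef_pos'],s['tool_rot'],s['force'])
E
```

```text
6.7333 [ 533.4869746  -200.34494196   71.91364179] [ 3.14100466e+00 -3.52051533e-04 -3.07804206e+00] [ 1.42690604 -0.0418087  -0.66119809]
```

View pics/side4.png

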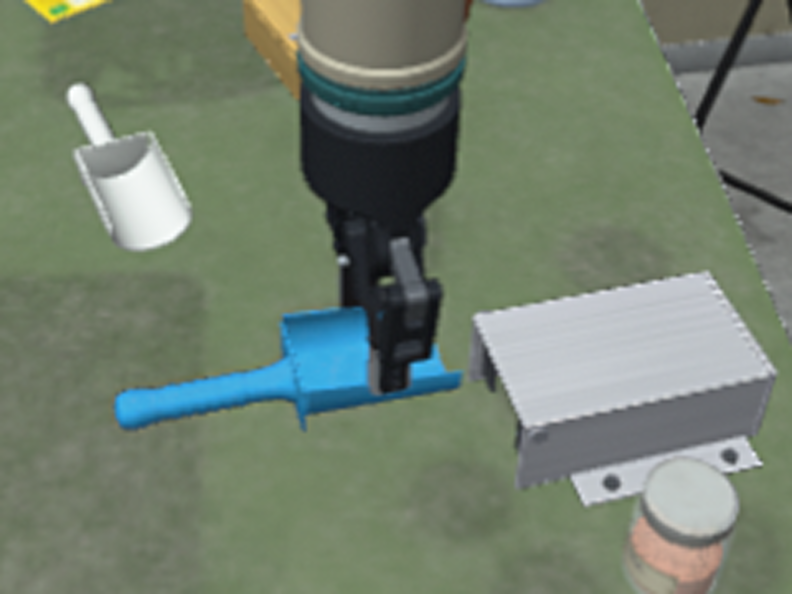

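View pics/top4.png

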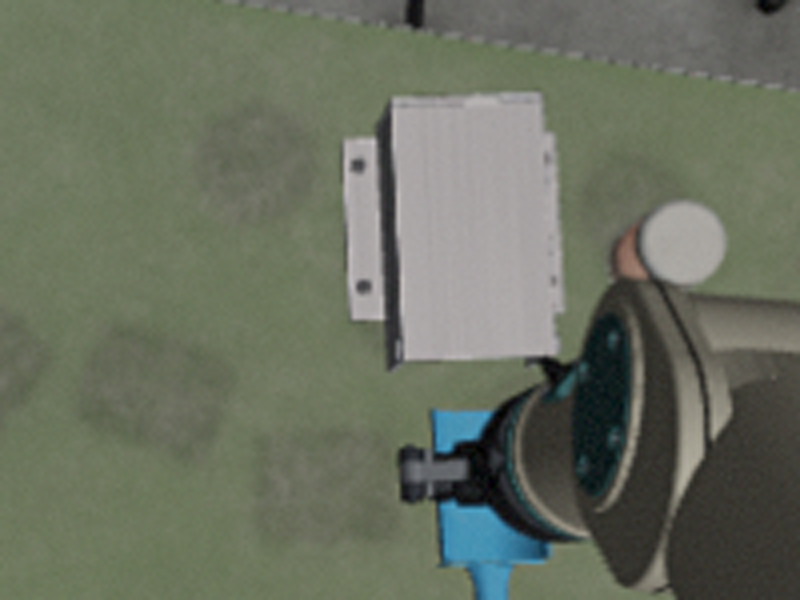

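The scoop is held level and aligned with the box. I lower it to the bench and release.

Emit:
{"op": "step_arm", "data": {
  "deltas": [
    [[0.5,-1,-9,-10,0,0,0],[0.5,0,0,-20,0,0,0],[0.5,0,0,-15,0,0,0],[0.5,0,0,-8,0,0,0],[0.5,0,0,-4,0,0,0],[0.5,0,0,-1.5,0,0,0],[0.5,0,0,0,0,0,0],[0.5,0,0,0,0,0,0]]
  ]
}}

```text
clock: 7.4
eef_pos: [533.0, -210.2, 14.2]
tool_rot: [-3.141, 0.001, -3.077]
force: [0.2, -0.2, -0.4]
width: 55.1
```

Emit:
{"op": "step_arm", "data": {
  "deltas": [
    [[0.5,0,0,-1,0,0,0],[0.5,0,0,-0.7,0,0,0],[0.5,0,0,0,0,0,0]]
  ]
}}

```text
clock: 7.65
eef_pos: [533.0, -210.4, 12.5]
tool_rot: [-3.141, 0.001, -3.077]
force: [0.7, -0.5, 0.8]
width: 55.3
```

Emit:
{"op": "step_arm", "data": {
  "deltas": [
    [[1,0,0,0,0,0,0],[1,0,0,0,0,0,0],[1,0,0,0,0,0,0],[1,0,0,0,0,0,0],[1,0,0,0,0,0,0],[1,0,0,20,0,0,0],[1,0,0,40,0,0,0],[1,0,0,40,0,0,0],[1,-15,0,0,0,0,0],[1,-25,0,0,0,0,0]]
  ]
}}

```text
clock: 8.48
eef_pos: [496.9, -210.4, 114.9]
tool_rot: [-3.139, 0.009, -3.076]
force: [-0.3, -0.7, -1.4]
width: 85.8
```

Emit:
{"op": "step_arm", "data": {
  "deltas": [
    [[1,-25,-2,0,0,0,0],[1,-25,-2,0,0,0,0],[1,-25,-2,0,0,0,0],[1,-9,-2,0,0,0,0],[1,0,0,0,0,0,0],[1,0,0,0,0,0,0]]
  ]
}}

```text
clock: 8.98
eef_pos: [409.8, -218.6, 112.3]
tool_rot: [-3.141, 0.002, -3.078]
force: [0.5, 0.3, 0.3]
width: 85.1
```

```bash
python3 - <<'E'
from h import *
snap('side','5',(180,170,420,350),3.3); snap('top','5',(260,100,460,250),4)
s=ctrl.read_state();print(s['clock'],s['eef_pos'],s['tool_rot'],s['force'],s['qpos'])
E
```

```text
9.0833 [ 410.7860452  -218.13920301  112.19430772] [-3.14121436e+00  2.62331640e-03 -3.07651074e+00] [ 0.25538539  0.32656501 -0.47369791] [ 0.60576276  0.55239268 -0.2529401   2.11962387  0.27700313  0.49749434
  1.78055563]
```

View pics/side5.png

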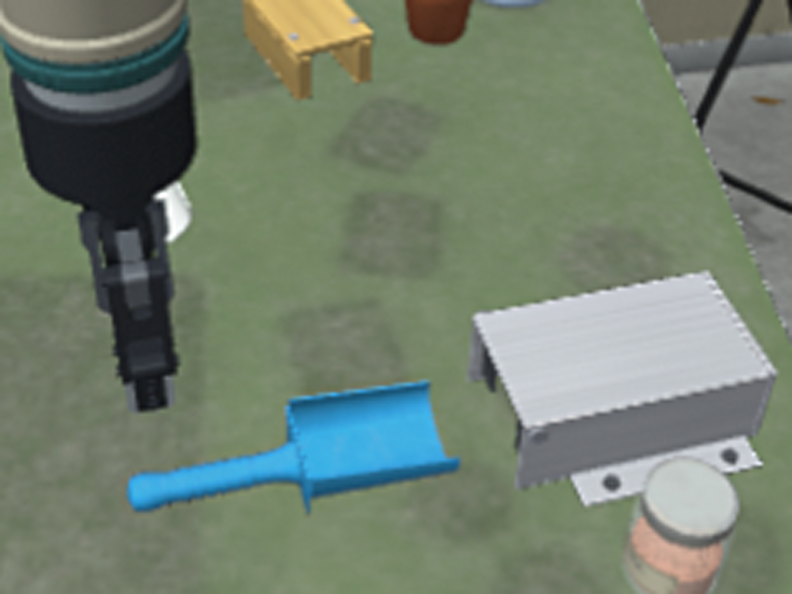

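View pics/top5.png

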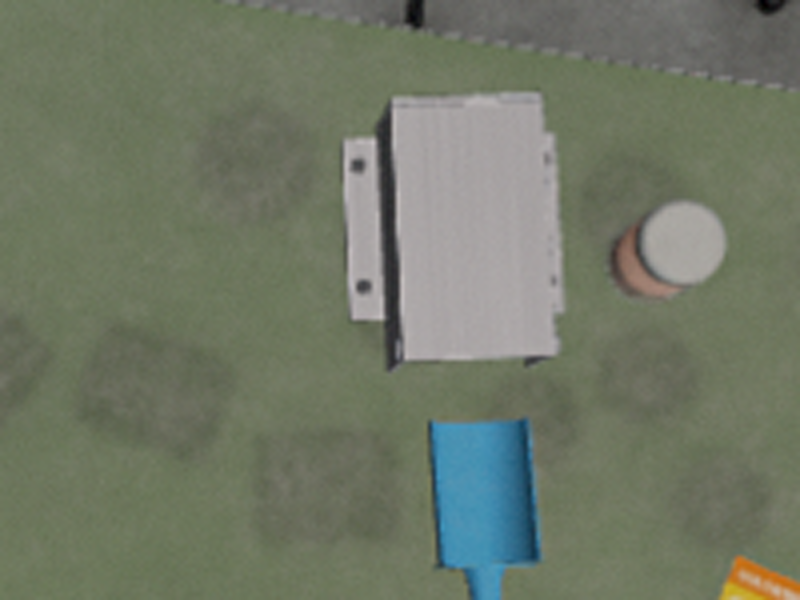

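The scoop lies upright and free in front of the mouth. I measure its pose.

```bash
python3 - <<'E'
from h import *
e=np.array([np.cos(.063),np.sin(.063)]);n=np.array([-e[1],e[0]]);O=np.array([614.2,-204.3])
for c in('top','side'):
    im,d=load(c,'5'); h=cv2.cvtColor(im,cv2.COLOR_RGB2HSV)
    m=((h[...,0]>95)&(h[...,0]<112)&(h[...,1]>150)&(h[...,2]>80)).astype(np.uint8)
    k,l,s,_=cv2.connectedComponentsWithStats(m); i=1+np.argmax(s[1:,4]); print(c,s[i])
    v,u=np.where(l==i); ext=lambda a:(u[a],v[a])
    Pz=16 if c=='side' else 36
    P=ray(c,np.c_[u,v],Pz)[:,:2]-O; x=P@e; y=P@n
    for a in range(-240,0,10):
        q=(x>=a)&(x<a+10)
        if q.sum()>2: print(c,a+5,'y',y[q].min().round(1),y[q].max().round(1),'mid',((y[q].min()+y[q].max())/2).round(1))
    print('x range',x.min(),x.max())
im,d=load('top','5'); W=cloud('top',d)
P=ray('top',[(260+a/4,100+b/4) for a,b in[(430,422),(528,420),(440,565),(540,562)]],36)[:,:2]-O
print(np.c_[P@e,P@n].round(1))
P=ray('side',[(180+a/3.3,170+b/3.3) for a,b in[(430,383),(459,462),(290,405),(306,480)]],36)[:,:2]-O
print('side rim',np.c_[P@e,P@n].round(1))
P=ray('side',[(180+a/3.3,170+b/3.3) for a,b in[(134,491),(140,475),(142,508),(250,453),(254,485)]],16)[:,:2]-O
print('side handle',np.c_[P@e,P@n].round(1))
E
```

```text
top [368 205  27  70 900]
top -205 y 4.9 9.5 mid 7.2
top -195 y -4.9 9.2 mid 2.2
top -185 y -5.4 8.7 mid 1.6
top -175 y -5.8 8.2 mid 1.2
top -165 y -4.3 10.0 mid 2.9
top -155 y -4.8 9.2 mid 2.2
top -145 y -5.5 8.9 mid 1.7
top -135 y -6.0 10.4 mid 2.2
top -125 y -29.7 26.0 mid -1.9
top -115 y -30.1 25.7 mid -2.2
top -105 y -28.4 25.2 mid -1.6
top -95 y -29.1 27.0 mid -1.1
top -85 y -29.2 26.5 mid -1.4
top -75 y -27.8 26.0 mid -0.9
top -65 y -28.4 27.7 mid -0.3
top -55 y -26.7 27.2 mid 0.3
top -45 y -27.1 26.8 mid -0.2
x range -201.8388677701073 -42.995842559738584
side [ 219  286  100   39 1746]
side -225 y -14.1 4.4 mid -4.9
side -215 y -15.4 8.1 mid -3.7
side -205 y -14.6 5.9 mid -4.3
side -195 y -12.8 6.9 mid -3.0
side -185 y -13.2 6.9 mid -3.2
side -175 y -13.2 6.5 mid -3.4
side -165 y -12.8 6.5 mid -3.1
side -155 y -11.9 7.0 mid -2.5
side -145 y -13.3 6.6 mid -3.4
side -135 y -16.0 8.5 mid -3.8
side -125 y -30.4 41.1 mid 5.4
side -115 y -28.3 41.7 mid 6.7
side -105 y -28.4 40.8 mid 6.2
side -95 y -28.9 40.4 mid 5.7
side -85 y -29.0 39.0 mid 5.0
side -75 y -29.1 38.5 mid 4.7
side -65 y -29.7 38.1 mid 4.2
side -55 y -29.8 36.7 mid 3.4
side -45 y -30.4 36.2 mid 2.9
x range -223.22918968427146 -39.361743810367315
[[ -42.5   27.6]
 [ -43.2  -29.4]
 [-126.    26.1]
 [-126.1  -31.6]]
side rim [[ -43.2   16.3]
 [ -45.   -42. ]
 [-125.5   20.2]
 [-128.7  -33.1]]
side handle [[-219.7   -2.5]
 [-215.1    7.6]
 [-217.   -14.9]
 [-152.1    7.9]
 [-154.3  -14.5]]
```

Emit:
{"op": "step_arm", "data": {
  "deltas": [
    [[1,-3,-2,-20,0,0,0],[1,0,0,-25,0,0,0],[1,0,0,-25,0,0,0],[1,0,0,-16,0,0,0],[1,0,0,-10,0,0,0],[1,0,0,-5,0,0,0],[1,0,0,0,0,0,0],[1,0,0,0,0,0,0]]
  ]
}}

```text
clock: 9.75
eef_pos: [406.4, -220.0, 10.9]
tool_rot: [3.141, 0.001, -3.077]
force: [0.5, 0.2, 0.5]
width: 85.2
```

```bash
python3 - <<'E'
from h import *
snap('side','6',(180,170,420,350),3.3)
s=ctrl.read_state();print(s['clock'],s['eef_pos'],s['tool_rot'],s['force'],s['qpos'])
E
```

```text
9.8 [ 406.45299117 -220.17766526   11.27255109] [-3.14136272e+00  1.16791920e-03 -3.07688039e+00] [-0.20883471 -0.14263598 -0.02431708] [ 0.53476666  0.74724304 -0.14506702  2.17788377  0.42250818  0.24107173
  1.65198481]
```

View pics/side6.png

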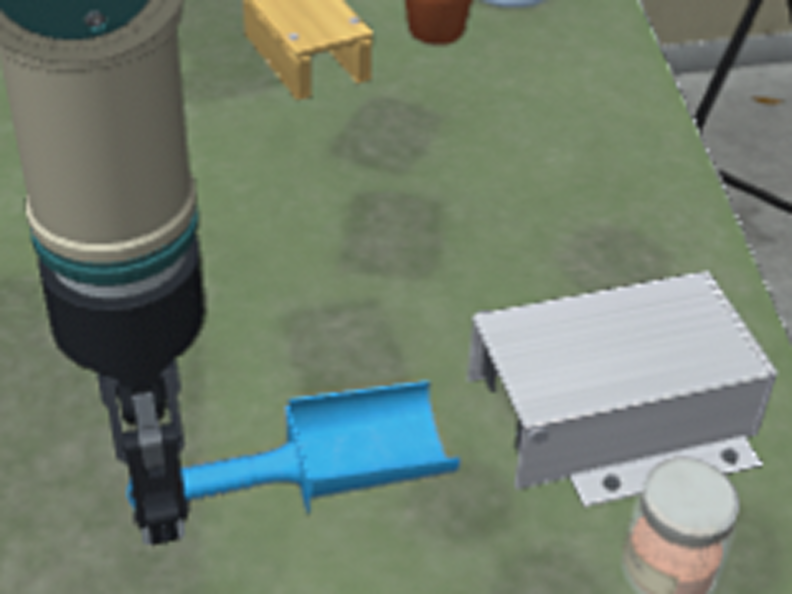

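The fingers straddle the handle. Joint 6 is near its limit here, but moving forward opens it up. Closing.

Emit:
{"op": "step_arm", "data": {
  "deltas": [
    [[0.2,0,0,0,0,0,0],[0.2,0,0,0,0,0,0],[0.2,0,0,0,0,0,0],[0.2,0,0,0,0,0,0],[0.2,0,0,0,0,0,0],[0.2,0,0,0,0,0,0],[0.2,0,0,0,0,0,0],[0.2,0,0,0,0,0,0],[0.2,0,0,0,0,0,0]]
  ]
}}

```text
clock: 10.55
eef_pos: [405.4, -220.2, 11.0]
tool_rot: [3.142, -0.0, -3.077]
force: [0.0, 0.1, -0.1]
width: 17.3
```

```bash
python3 - <<'E'
from h import *
snap('top','7',(260,100,460,250),4); snap('side','7',(180,170,420,350),3.3)
s=ctrl.read_state();print(s['clock'],s['eef_pos'],s['tool_rot'],s['force'],s['qpos'])
e=np.array([np.cos(.063),np.sin(.063)]);n=np.array([-e[1],e[0]]);O=np.array([614.2,-204.3])
im,d=load('top','7'); h=cv2.cvtColor(im,cv2.COLOR_RGB2HSV)
m=((h[...,0]>95)&(h[...,0]<112)&(h[...,1]>150)&(h[...,2]>80))
v,u=np.where(m);P=ray('top',np.c_[u,v],36)[:,:2]-O; x=P@e; y=P@n
for a in range(-240,0,10):
        q=(x>=a)&(x<a+10)
        if q.sum()>2: print(a+5,'y',y[q].min().round(1),y[q].max().round(1),'mid',((y[q].min()+y[q].max())/2).round(1))
E
```

```text
10.65 [ 405.41874381 -220.19910623   11.00906359] [ 3.14157590e+00 -4.07587584e-05 -3.07740287e+00] [ 0.78944949 -0.31705776  0.23363773] [ 0.53507251  0.74754633 -0.14446215  2.17921969  0.42325134  0.24061094
  1.65135932]
-195 y -4.9 9.0 mid 2.0
-185 y -5.4 8.7 mid 1.6
-175 y -5.8 8.2 mid 1.2
-165 y -4.3 9.6 mid 2.7
-155 y -4.8 9.2 mid 2.2
-145 y -5.5 8.9 mid 1.7
-135 y -6.0 10.4 mid 2.2
-125 y -29.7 26.0 mid -1.9
-115 y -30.1 25.7 mid -2.2
-105 y -28.4 25.2 mid -1.6
-95 y -29.1 27.1 mid -1.0
-85 y -29.2 26.5 mid -1.4
-75 y -27.8 26.0 mid -0.9
-65 y -28.4 27.6 mid -0.4
-55 y -26.7 27.2 mid 0.3
-45 y -27.1 26.8 mid -0.2
```

View pics/top7.png

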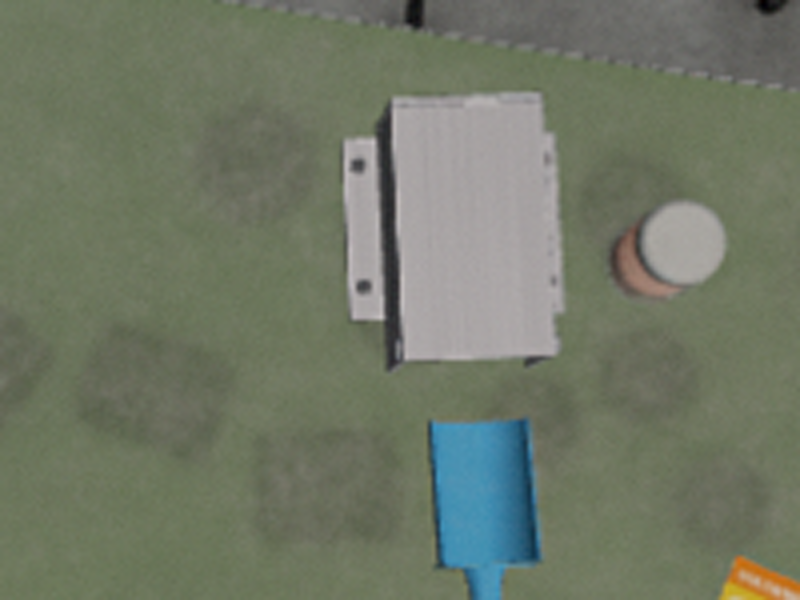

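View pics/side7.png

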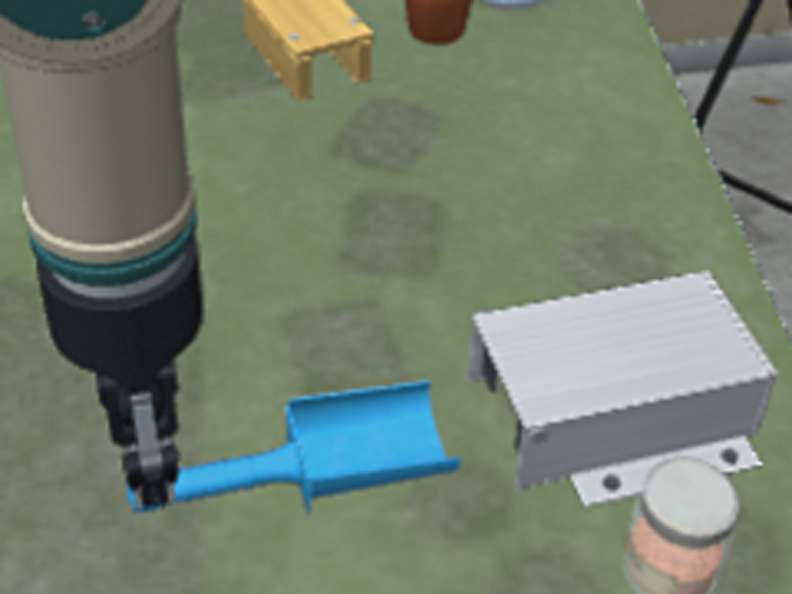

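Emit:
{"op": "step_arm", "data": {
  "deltas": [
    [[0,0,0,0,0,0,0],[0,0,0,0,0,0,0],[0,0,0,0,0,0,0],[0,0,0,0,0,0,0],[0,0,0,0,0,0,0]]
  ]
}}

```text
clock: 11.07
eef_pos: [405.4, -220.2, 11.0]
tool_rot: [3.142, -0.0, -3.077]
force: [0.7, -0.2, 1.3]
width: -0.2
```

```bash
python3 - <<'E'
from h import *
snap('side','8',(200,250,320,340),6.5)
E
```

```text
(no output)
```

View pics/side8.png

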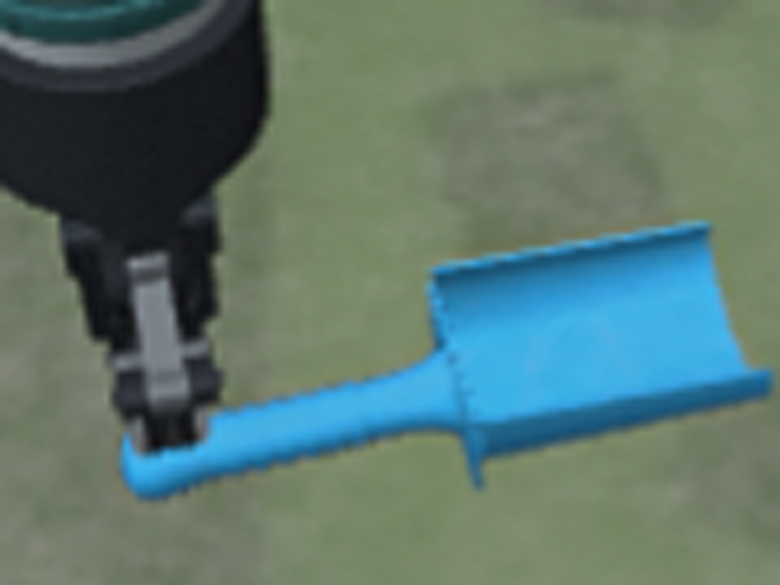

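```bash
python3 - <<'E'
from h import *
f=lambda p:((p-[200,250])*6.5).round()
print('tip,tcp,grasp',f(proj('side',[[405.4,-220.2,3],[405.4,-220.2,11],[405.4,-220.2,22],[405.4,-220.2,30],[405.4,-220.2,40]])).tolist())
im,d=load('side','8');W=cloud('side',d)
for u,v in[(160,475),(170,400),(165,430),(170,340),(300,425),(400,400)]:
    a,b=int(200+u/6.5),int(250+v/6.5); print(u,v,W[b,a].round(1))
q=W[305:330,215:270]; 
h=cv2.cvtColor(im,cv2.COLOR_RGB2HSV)
m=((h[...,0]>95)&(h[...,0]<112)&(h[...,1]>150)&(h[...,2]>80))
P=W[m]; P=P[~np.isnan(P[:,0])]
for a in range(380,620,15):
    k=(P[:,0]>=a)&(P[:,0]<a+15)
    if k.sum()>5: print(a,'y',np.percentile(P[k,1],[5,50,95]).round(1),'z',np.percentile(P[k,2],[5,50,95]).round(1))
E
```

```text
tip,tcp,grasp [[175.0, 468.0], [172.0, 451.0], [169.0, 427.0], [166.0, 410.0], [163.0, 387.0]]
160 475 [ 400.4 -230.2   14.9]
170 400 [ 409.2 -283.   114.6]
165 430 [ 404.3 -234.2   39.8]
170 340 [ 410.7 -270.   120.2]
300 425 [ 441.7 -222.6   18.8]
400 400 [ 470.  -219.3   19.7]
380 y [-230.8 -226.6 -221.2] z [11.4 16.8 20.8]
395 y [-233.  -229.8 -226.8] z [11.3 16.8 28.6]
410 y [-229.5 -226.5 -216.5] z [ 9.9 17.4 21.5]
425 y [-228.3 -223.9 -216.6] z [12.5 18.6 21.6]
440 y [-227.5 -222.7 -215.1] z [13.  19.6 22.1]
455 y [-225.8 -221.  -212.6] z [14.4 20.1 22.2]
470 y [-225.5 -219.9 -197.9] z [13.5 21.6 26.8]
485 y [-243.6 -203.9 -186. ] z [ 1.3 20.8 33.5]
500 y [-243.3 -197.1 -184.7] z [ 0.5 11.9 33.1]
515 y [-241.6 -197.6 -183.6] z [ 0.9 11.5 31.5]
530 y [-240.7 -194.8 -182.2] z [ 1.3 11.3 30.5]
545 y [-238.9 -195.5 -180.7] z [ 2.2 10.3 29.6]
560 y [-237.5 -197.3 -180.3] z [ 2.2  8.6 28.9]
```

```bash
python3 - <<'E'
from h import *
g=lambda P:proj('side',P).round(1).tolist()
for y in(-263,-270,-277): print('open y',y,g([[406,y,z] for z in(0,10,20,30)]))
for y in(-220,-228,-235): print('shut y',y,g([[405,y,z] for z in(0,10,20,30)]))
for t in('6','7','8'):
    im,d=load('side',t); save(im,f'pics/z{t}.png',(205,280,265,345),9)
ims=[cv2.imread(f'pics/z{t}.png') for t in('6','7','8')]
print(ims[0].shape); cv2.imwrite('pics/zz.png',cv2.resize(np.hstack(ims),None,fx=.49,fy=.49))
K,D,R,t=cam('side'); print('cam',-R.T@t)
E
```

```text
open y -263 [[229.3, 342.6], [228.8, 339.4], [228.3, 336.1], [227.8, 332.7]]
open y -270 [[229.6, 346.0], [229.1, 342.8], [228.6, 339.5], [228.1, 336.1]]
open y -277 [[230.0, 349.4], [229.5, 346.2], [229.0, 342.9], [228.4, 339.6]]
shut y -220 [[226.8, 323.0], [226.3, 319.7], [225.8, 316.4], [225.3, 313.0]]
shut y -228 [[227.2, 326.5], [226.7, 323.3], [226.2, 319.9], [225.6, 316.5]]
shut y -235 [[227.5, 329.7], [227.0, 326.4], [226.5, 323.1], [225.9, 319.7]]
(585, 540, 3)
cam [ 424.36719046 -665.81087791  596.30696824]
```

View pics/zz.png

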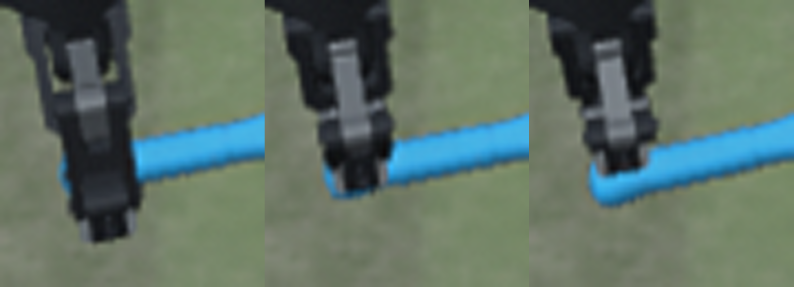

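View pics/z8.png

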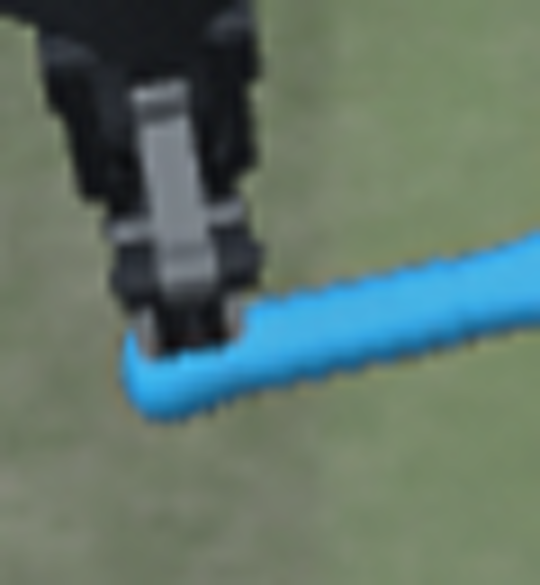

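Odd: the fingers shut fully without holding the handle. They seem to have closed over its top, with the pads' lower ends at about row 319 in the full image. I open, rise and check where the fingertips really are.

Emit:
{"op": "step_arm", "data": {
  "deltas": [
    [[1,0,0,0,0,0,0],[1,0,0,0,0,0,0],[1,0,0,0,0,0,0],[1,0,0,0,0,0,0],[1,0,0,0,0,0,0],[1,0,0,10,0,0,0],[1,5,0,30,0,0,0],[1,10,0,30,0,0,0],[0.3,10,0,0,0,0,0],[0.3,10,0,0,0,0,0]]
  ]
}}

```text
clock: 11.95
eef_pos: [442.0, -220.9, 82.4]
tool_rot: [-3.14, 0.003, -3.078]
force: [-0.3, -0.5, 0.1]
width: 63.7
```

Emit:
{"op": "step_arm", "data": {
  "deltas": [
    [[0.3,0,0,0,0,0,0],[0.3,0,0,0,0,0,0],[0.3,0,0,0,0,0,0],[0.3,0,0,0,0,0,0],[0.3,0,0,0,0,0,0]]
  ]
}}

```text
clock: 12.37
eef_pos: [439.4, -220.0, 80.3]
tool_rot: [3.141, -0.002, -3.077]
force: [0.1, 0.9, 0.4]
width: 25.9
```

```bash
python3 - <<'E'
from h import *
snap('side','9',(190,230,290,340),5.4)
s=ctrl.read_state();print(s['clock'],s['eef_pos'],s['tool_rot'],s['width'],s['qpos'])
p=s['eef_pos']
f=lambda q:((q-[190,230])*5.4).round().tolist()
for w in(-13,13): print(w,f(proj('side',[[p[0],p[1]+w,p[2]+dz] for dz in(-8,0,5,11,20)])))
E
```

```text
12.4167 [ 439.57712888 -220.00613583   80.43089594] [ 3.14097003e+00 -1.61661688e-03 -3.07748617e+00] 25.805030855437064 [ 0.58924452  0.63907274 -0.26814341  2.06805789  0.35044353  0.47870823
  1.69308124]
-13 [[290.0, 382.0], [288.0, 366.0], [287.0, 356.0], [286.0, 343.0], [284.0, 324.0]]
13 [[281.0, 321.0], [279.0, 305.0], [278.0, 294.0], [277.0, 282.0], [275.0, 263.0]]
```

View pics/side9.png

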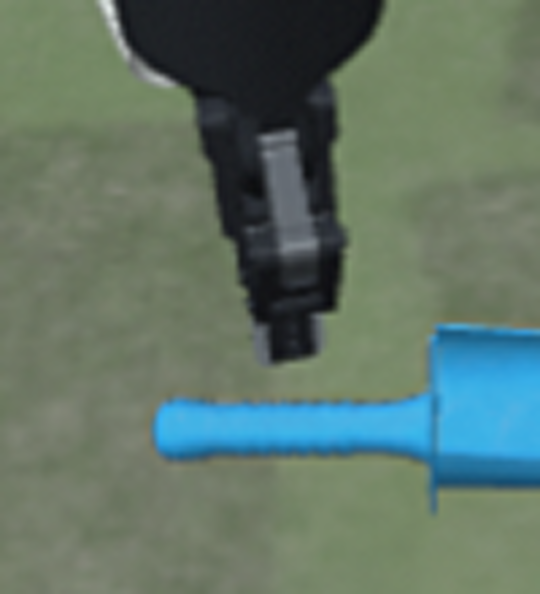

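The scoop has been turned a little by that slip, and the fingertips appear about 8 to 15 mm higher than I assumed. I look at the whole scoop again.

```bash
python3 - <<'E'
from h import *
snap('top','10',(260,100,460,250),4); im,d=load('side','9'); save(im,'pics/s9.png',(180,170,420,350),3.3)
E
```

```text
(no output)
```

View pics/s9.png

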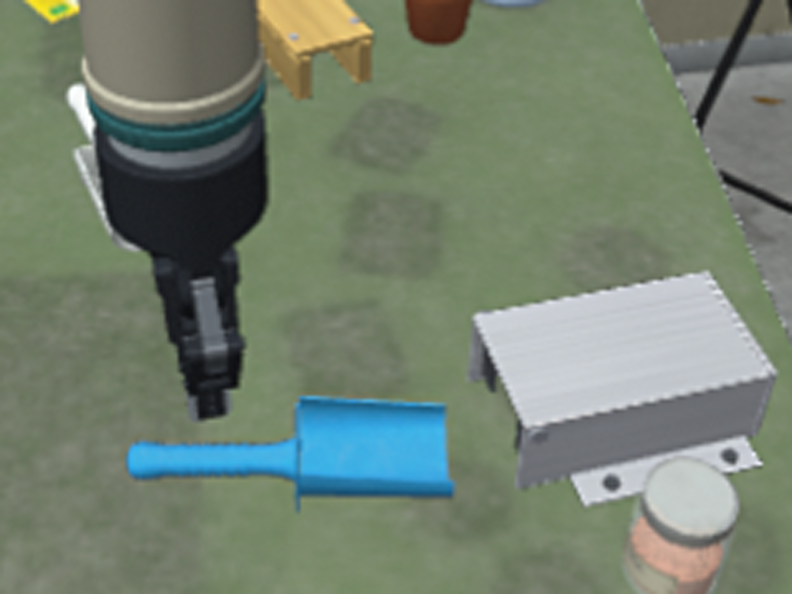

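View pics/top10.png

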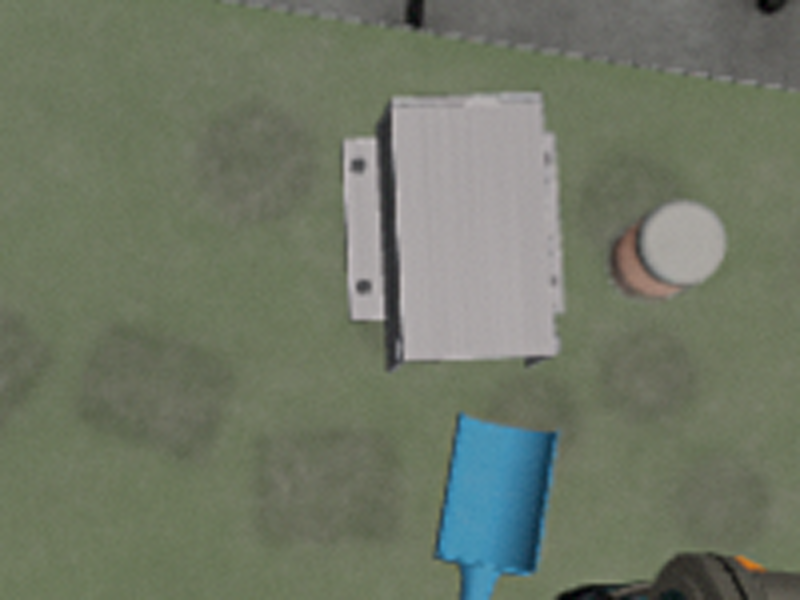

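The scoop now points about 12° to the right of the box axis, with its tip at (508,425) in the top crop. I measure the handle axis.

```bash
cat > meas.py <<'E'
from h import *
def blue(im):
    h=cv2.cvtColor(im,cv2.COLOR_RGB2HSV); return ((h[...,0]>95)&(h[...,0]<112)&(h[...,1]>150)&(h[...,2]>80))
e=np.array([np.cos(.063),np.sin(.063)]);n=np.array([-e[1],e[0]]);O=np.array([614.2,-204.3])
def fitaxis(c,tag,z,xr):
    im,d=load(c,tag); v,u=np.where(blue(im)); P=ray(c,np.c_[u,v],z)[:,:2]
    x0,x1=xr; M=[]
    for a in np.arange(x0,x1,4):
        q=(P[:,0]>=a)&(P[:,0]<a+4)
        if q.sum()>2: M.append((a+2,(P[q,1].min()+P[q,1].max())/2,np.ptp(P[q,1])))
    M=np.array(M); k=np.polyfit(M[:,0],M[:,1],1); print(c,tag,'slope deg',np.degrees(np.arctan(k[0])).round(2),'y at 405,440,480,540',np.polyval(k,[405,440,480,540]).round(1),'w',np.median(M[:,2]).round(1),'xrange',P[:,0].min().round(1),P[:,0].max().round(1))
E
python3 - <<'E'
from meas import *
fitaxis('side','9',16,(400,465)); fitaxis('top','10',16,(425,470)); fitaxis('side','5',16,(400,465)); fitaxis('top','5',16,(425,470))
c=ray('top',[(260+a/4,100+b/4) for a,b in[(460,415),(556,432),(436,560),(534,573)]],36)[:,:2]
print(c.round(1).tolist()); f=c[:2].mean(0);b=c[2:].mean(0); print(f,b,np.degrees(np.arctan2(*(f-b)[::-1])), np.degrees(np.arctan2(*(c[0]-c[2])[::-1])),np.degrees(np.arctan2(*(c[1]-c[3])[::-1])))
im,d=load('top','10'); v,u=np.where(blue(im)); print(u[v.argmax()],v.max())
E
```

```text
side 9 slope deg -10.2 y at 405,440,480,540 [-199.4 -205.7 -212.9 -223.7] w 19.3 xrange 222.9 576.8
top 10 slope deg -11.42 y at 405,440,480,540 [-196.9 -204.  -212.1 -224.2] w 11.8 xrange 224.9 780.1
side 5 slope deg 4.84 y at 405,440,480,540 [-221.4 -218.5 -215.1 -210. ] w 18.7 xrange 222.9 575.8
top 5 slope deg 2.83 y at 405,440,480,540 [-219.3 -217.6 -215.6 -212.7] w 14.1 xrange 224.9 780.1
[[574.7, -196.8], [566.3, -252.7], [489.7, -183.8], [483.9, -240.4]]
[ 570.5157704  -224.73890914] [ 486.78344012 -212.10879259] -8.57778360182136 -8.695148896277248 -8.456650968477154
156 349
```

Emit:
{"op": "step_arm", "data": {
  "deltas": [
    [[0.6,-2,8,0,0,0,-0.117],[0.6,-2.6,8,0,0,0,-0.117],[0.6,0,0,0,0,0,0],[0.6,0,0,-15,0,0,0],[0.6,0,0,-15,0,0,0],[0.6,0,0,-10,0,0,0],[0.6,0,0,0,0,0,0],[0.6,0,0,0,0,0,0]]
  ]
}}

```text
clock: 13.13
eef_pos: [435.4, -204.2, 40.6]
tool_rot: [3.141, -0.001, 2.973]
force: [1.0, -0.2, -0.4]
width: 51.1
```

```bash
python3 - <<'E'
from h import *
snap('side','11',(190,230,290,340),5.4)
s=ctrl.read_state();print(s['clock'],s['eef_pos'],s['tool_rot'],s['width'],s['qpos'])
E
```

```text
13.1833 [ 435.87842766 -204.31790357   41.08771295] [ 3.14151848e+00 -2.05228565e-04  2.97269505e+00] 50.68742024579354 [ 0.48711095  0.69798049 -0.15772243  2.11701799  0.30091298  0.34741282
  1.48382211]
```

View pics/side11.png

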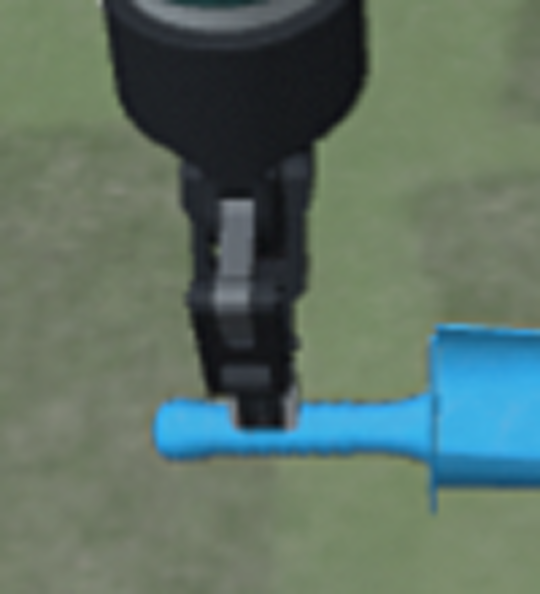

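Emit:
{"op": "step_arm", "data": {
  "deltas": [
    [[0.6,0,0,-10,0,0,0],[0.6,0,0,-10,0,0,0],[0.6,0,0,-8,0,0,0],[0.6,0,0,-3,0,0,0],[0.6,0,0,0,0,0,0],[0.6,0,0,0,0,0,0]]
  ]
}}

```text
clock: 13.68
eef_pos: [435.6, -204.0, 9.7]
tool_rot: [3.141, -0.001, 2.972]
force: [-0.2, -0.1, -0.4]
width: 51.1
```

Emit:
{"op": "step_arm", "data": {
  "deltas": [
    [[0.6,0,0,-1.5,0,0,0],[0.6,0,0,-1.5,0,0,0],[0.6,0,0,0,0,0,0]]
  ]
}}

```text
clock: 13.93
eef_pos: [435.9, -204.2, 7.0]
tool_rot: [-3.142, 0.0, 2.972]
force: [0.6, 0.2, -0.2]
width: 51.3
```

```bash
python3 - <<'E'
from h import *
snap('side','12',(190,230,290,340),5.4)
s=ctrl.read_state();print(s['clock'],s['eef_pos'],s['tool_rot'],s['width'],s['qpos'])
E
```

```text
13.9833 [ 435.88969859 -204.21995802    7.09541198] [-3.14155092e+00  1.66343909e-04  2.97180023e+00] 51.31240260894466 [ 0.46434898  0.76487634 -0.12517909  2.12759785  0.33390016  0.26697761
  1.45193921]
```

View pics/side12.png

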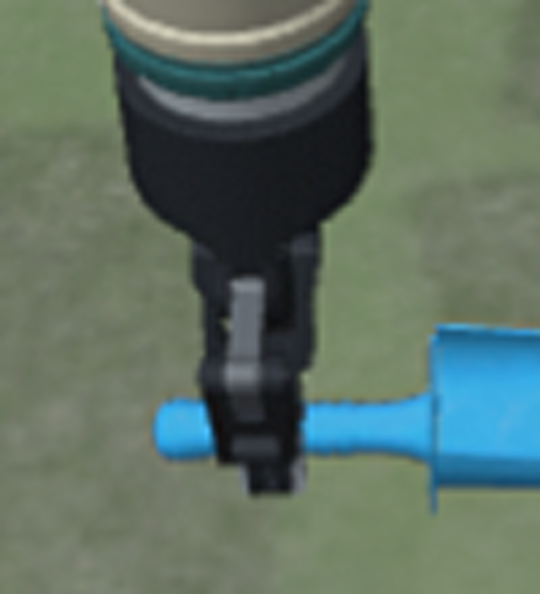

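Emit:
{"op": "step_arm", "data": {
  "deltas": [
    [[0.6,0,0,-1.5,0,0,0],[0.6,0,0,-1,0,0,0],[0.6,0,0,0,0,0,0]]
  ]
}}

```text
clock: 14.23
eef_pos: [435.8, -204.2, 4.4]
tool_rot: [3.142, -0.0, 2.972]
force: [0.1, 0.3, -0.4]
width: 51.1
```

Emit:
{"op": "step_arm", "data": {
  "deltas": [
    [[0.35,0,0,0,0,0,0],[0.35,0,0,0,0,0,0],[0.35,0,0,0,0,0,0],[0.35,0,0,0,0,0,0],[0.35,0,0,0,0,0,0]]
  ]
}}

```text
clock: 14.65
eef_pos: [435.9, -204.2, 4.6]
tool_rot: [3.142, 0.0, 2.972]
force: [1.0, -0.1, -0.6]
width: 29.7
```

```bash
python3 - <<'E'
from h import *
snap('side','13',(190,230,290,340),5.4)
s=ctrl.read_state();print(s['clock'],s['eef_pos'],s['tool_rot'],s['width'],s['force'],s['qpos'])
E
```

```text
14.7 [ 435.83525671 -204.20140863    4.51894032] [ 3.14159135e+00 -2.56527855e-05  2.97173138e+00] 29.762521018429968 [0.09110238 0.04857279 1.27015109] [ 0.46369014  0.77011231 -0.12422468  2.12804186  0.33996856  0.26168671
  1.44600233]
```

View pics/side13.png

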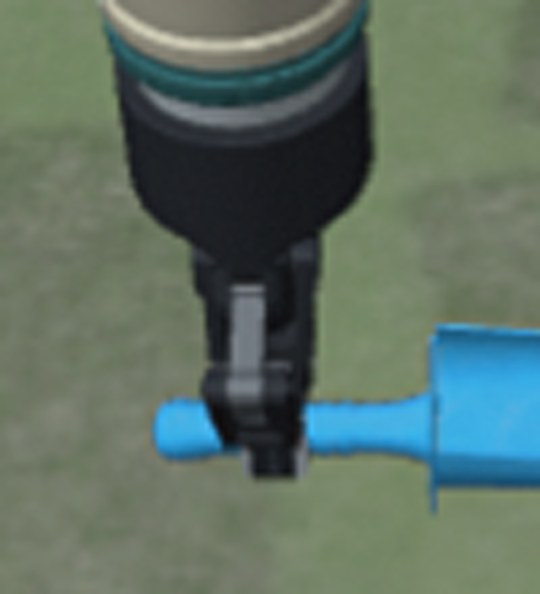

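Emit:
{"op": "step_arm", "data": {
  "deltas": [
    [[0.1,0,0,0,0,0,0],[0.1,0,0,0,0,0,0],[0.1,0,0,0,0,0,0],[0.1,0,0,0,0,0,0],[0.1,0,0,0,0,0,0]]
  ]
}}

```text
clock: 15.12
eef_pos: [435.9, -204.1, 4.5]
tool_rot: [3.142, -0.0, 2.972]
force: [0.3, 0.8, 1.2]
width: 19.2
```

```bash
python3 - <<'E'
from h import *
snap('side','14',(190,230,290,340),5.4)
s=ctrl.read_state();print(s['clock'],s['eef_pos'],s['tool_rot'],s['width'],s['force'],s['qpos'])
E
```

```text
15.1667 [ 435.85770896 -204.13810953    4.56086651] [3.14155716e+00 3.98749170e-05 2.97190828e+00] 19.75359954246501 [0.08739767 0.66013525 1.06837672] [ 0.46363502  0.7700158  -0.12429543  2.12810274  0.33996701  0.26166824
  1.44606958]
```

View pics/side14.png

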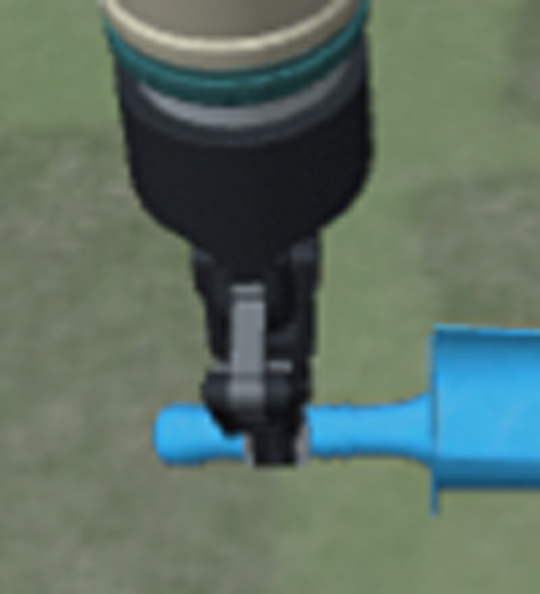

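The fingers stopped on the handle at 19.5 mm. I lift slightly, turn it into line and bring it forward.

Emit:
{"op": "step_arm", "data": {
  "deltas": [
    [[0.1,0,0,4,0,0,0],[0.1,0,0,4,0,0,0],[0.1,5,-2,0,0,0,0.06],[0.1,7,-2,0,0,0,0.06],[0.1,7,-2,0,0,0,0.06],[0.1,8,-3,0,0,0,0.057],[0.1,0,0,0,0,0,0],[0.1,0,0,0,0,0,0]]
  ]
}}

```text
clock: 15.83
eef_pos: [462.8, -213.4, 12.7]
tool_rot: [-3.142, 0.0, -3.076]
force: [-0.3, 0.1, -0.5]
width: 19.5
```

```bash
python3 - <<'E'
from meas import *
snap('side','15',(180,170,420,350),3.3); snap('top','15',(260,100,460,250),4)
s=ctrl.read_state();print(s['clock'],s['eef_pos'],s['tool_rot'],s['width'],s['force'],s['qpos'])
fitaxis('side','15',22,(430,485))
E
```

```text
15.9333 [ 461.89982619 -213.07535489   12.5392542 ] [ 3.14139132e+00 -1.18235597e-03 -3.07598004e+00] 19.787182309653396 [-1.16442938  0.41742306 -0.65082632] [ 0.51419355  0.77517879 -0.20643978  2.05064289  0.42399784  0.35696664
  1.60183591]
side 15 slope deg -1.81 y at 405,440,480,540 [-214.4 -215.5 -216.7 -218.6] w 18.6 xrange 225.0 604.4
```

View pics/side15.png

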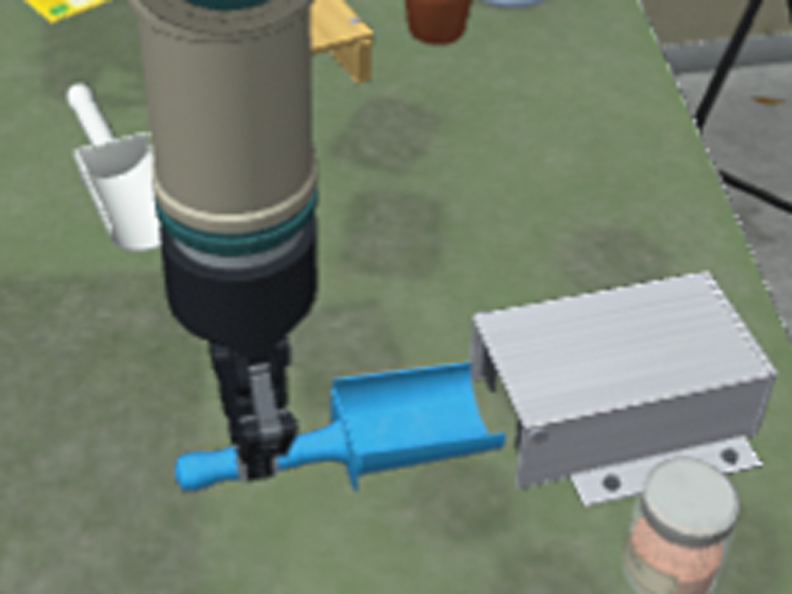

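View pics/top15.png

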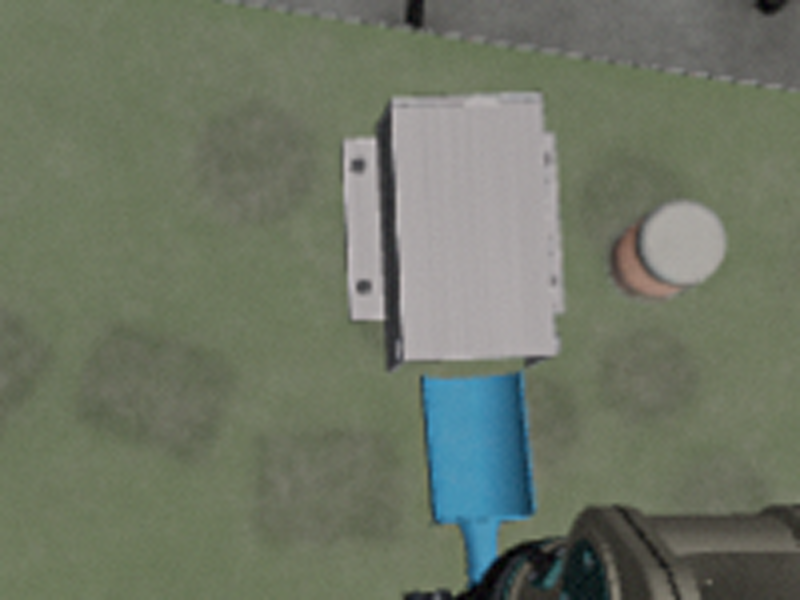

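The grip holds and the blade stands square before the mouth, tip edge at rows 374 to 378 in the top crop. I lower, release and regrasp further back.

Emit:
{"op": "step_arm", "data": {
  "deltas": [
    [[0.1,0,0,-4,0,0,0],[0.1,0,0,-4,0,0,0],[0.1,0,0,0,0,0,0],[0.6,0,0,0,0,0,0],[0.6,0,0,0,0,0,0],[0.6,0,0,0,0,0,0],[0.6,0,0,0,0,0,0],[0.6,0,0,0,0,0,0]]
  ]
}}

```text
clock: 16.6
eef_pos: [462.9, -213.2, 4.6]
tool_rot: [-3.142, 0.0, -3.074]
force: [0.2, -0.0, -0.4]
width: 51.5
```

Emit:
{"op": "step_arm", "data": {
  "deltas": [
    [[0.6,0,0,20,0,0,0],[0.6,0,0,30,0,0,0],[0.6,0,0,30,0,0,0],[0.6,-15,-1,0,0,0,0],[0.6,-15,-1,0,0,0,0],[0.6,0,0,0,0,0,0],[0.6,0,0,0,0,0,0]]
  ]
}}

```text
clock: 17.18
eef_pos: [432.5, -215.4, 84.7]
tool_rot: [-3.141, -0.0, -3.075]
force: [0.6, -0.2, 0.4]
width: 51.2
```

```bash
python3 - <<'E'
from meas import *
snap('side','16',(180,170,420,350),3.3); snap('top','16',(260,100,460,250),4)
s=ctrl.read_state();print(s['clock'],s['eef_pos'],s['tool_rot'],s['width'],s['force'],s['qpos'])
fitaxis('side','16',16,(430,495));fitaxis('top','16',16,(470,500))
E
```

```text
17.2833 [ 433.94125564 -215.11545205   84.45487021] [ 3.14156617e+00  1.19634087e-03 -3.07424052e+00] 51.345196510148504 [ 1.02525843  0.02017631 -0.62218017] [ 0.60343807  0.62679434 -0.29346333  2.08674879  0.37755233  0.47670594
  1.66296506]
side 16 slope deg 4.77 y at 405,440,480,540 [-219.4 -216.5 -213.2 -208.2] w 18.9 xrange 222.9 603.7
top 16 slope deg 5.88 y at 405,440,480,540 [-221.1 -217.5 -213.4 -207.2] w 14.1 xrange 224.9 780.1
```

View pics/side16.png

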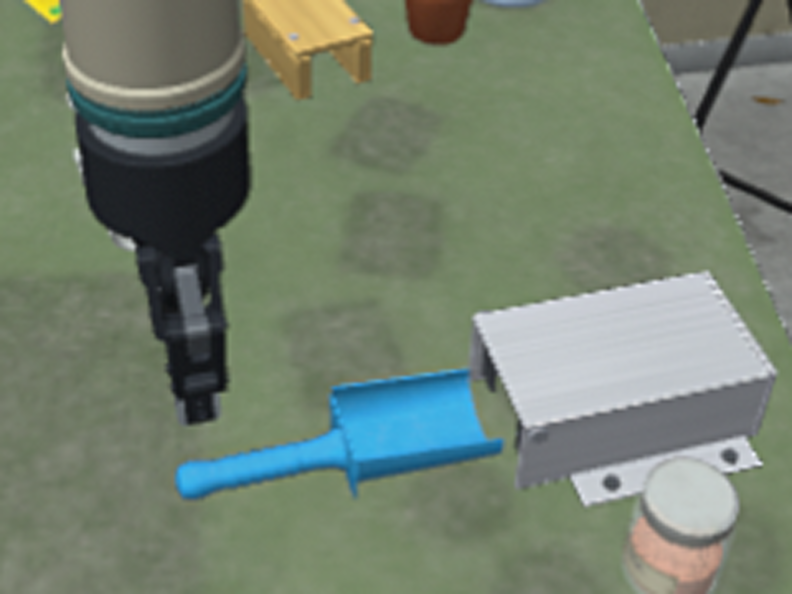

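View pics/top16.png

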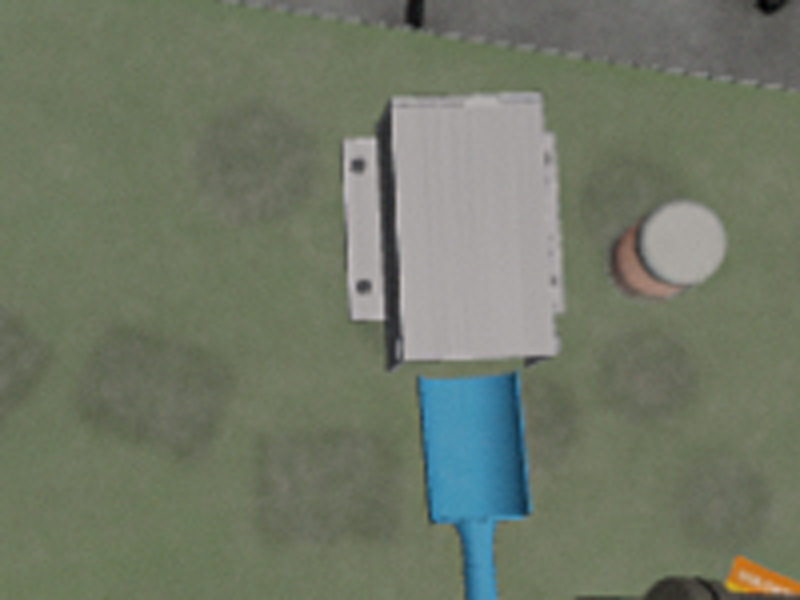

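Emit:
{"op": "step_arm", "data": {
  "deltas": [
    [[0.6,2,-2,-20,0,0,0.026],[0.6,0,0,-20,0,0,0],[0.6,0,0,-20,0,0,0],[0.6,0,0,-12,0,0,0],[0.6,0,0,-6,0,0,0],[0.6,0,0,-2,0,0,0],[0.6,0,0,0,0,0,0],[0.6,0,0,0,0,0,0]]
  ]
}}

```text
clock: 17.95
eef_pos: [435.5, -217.2, 4.9]
tool_rot: [-3.141, 0.001, -3.048]
force: [0.4, 0.2, -0.2]
width: 51.4
```

Emit:
{"op": "step_arm", "data": {
  "deltas": [
    [[0.1,0,0,0,0,0,0],[0.1,0,0,0,0,0,0],[0.1,0,0,0,0,0,0],[0.1,0,0,0,0,0,0],[0.1,0,0,0,0,0,0],[0.1,0,0,0,0,0,0],[0.1,0,0,0,0,0,0]]
  ]
}}

```text
clock: 18.53
eef_pos: [435.1, -217.3, 4.7]
tool_rot: [-3.141, 0.001, -3.048]
force: [0.2, -1.2, 1.1]
width: 17.3
```

```bash
python3 - <<'E'
from meas import *
snap('side','17',(180,170,420,350),3.3); snap('top','17',(260,100,460,250),4)
s=ctrl.read_state();print(s['clock'],s['eef_pos'],s['tool_rot'],s['width'],s['force'],s['qpos'])
E
```

```text
18.6333 [ 435.06544876 -217.23832832    4.59035591] [-3.14145670e+00  4.19979957e-04 -3.04846129e+00] 17.789287466416347 [ 0.28220096 -0.40840091  1.00706458] [ 0.53109964  0.77583828 -0.18663588  2.11402933  0.47114138  0.29017122
  1.607008  ]
```

View pics/side17.png

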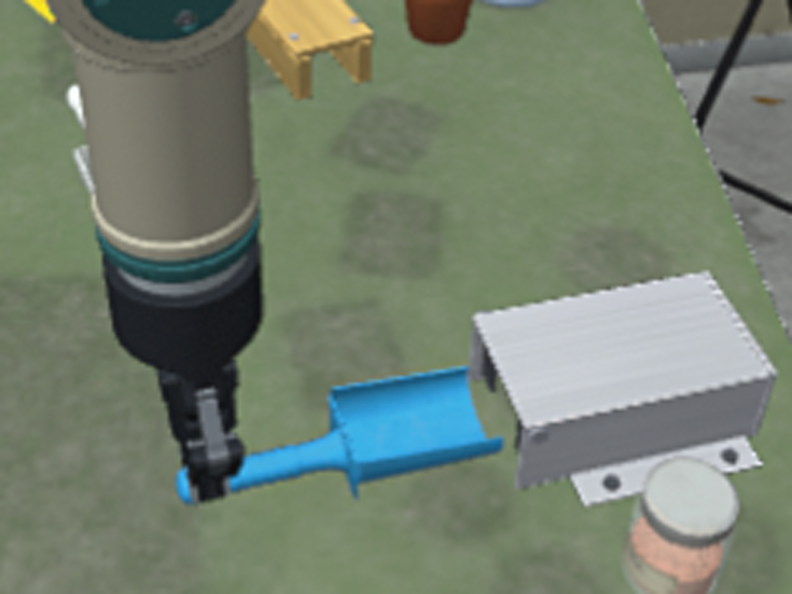

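View pics/top17.png

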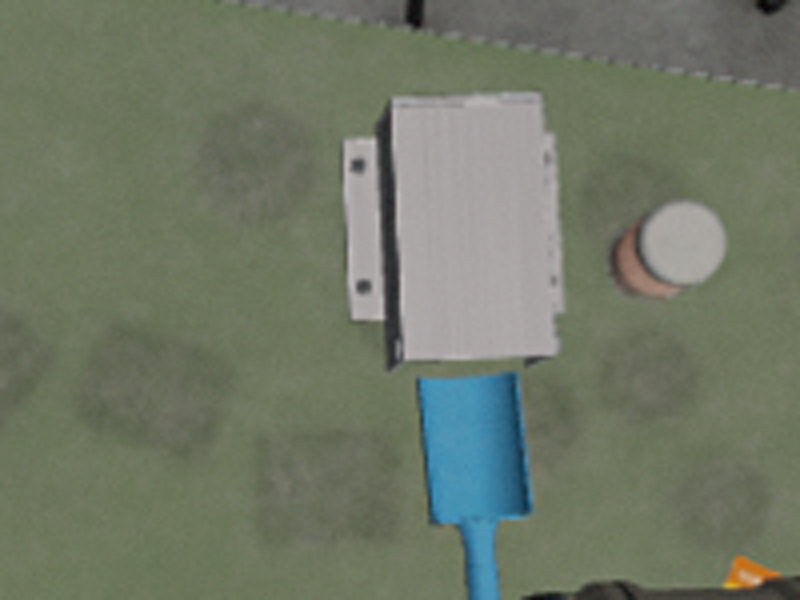

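The fingers stopped at 17.5 mm, but the knob is about 26 mm wide, so the pads sit too high on it. I open, go lower in small steps watching the force, and grip again.

Emit:
{"op": "step_arm", "data": {
  "deltas": [
    [[0.5,0,0,0,0,0,0],[0.5,0,0,0,0,0,0],[0.5,0,0,0,0,0,0],[0.5,0,0,0,0,0,0],[0.5,0,0,-2,0,0,0],[0.5,0,0,-2,0,0,0],[0.5,0,0,0,0,0,0]]
  ]
}}

```text
clock: 19.22
eef_pos: [434.6, -217.1, 0.1]
tool_rot: [3.141, -0.001, -3.048]
force: [-0.4, 0.4, 0.8]
width: 42.9
```

Emit:
{"op": "step_arm", "data": {
  "deltas": [
    [[0.5,0,0,-2,0,0,0],[0.5,0,0,-1,0,0,0],[0.5,0,0,0,0,0,0]]
  ]
}}

```text
clock: 19.47
eef_pos: [434.7, -217.1, -2.8]
tool_rot: [3.141, -0.0, -3.048]
force: [0.5, -0.8, 0.2]
width: 42.8
```

```bash
python3 - <<'E'
from meas import *
snap('side','18',(190,260,270,340),7)
s=ctrl.read_state();print(s['clock'],s['eef_pos'],s['tool_rot'],s['width'],s['force'],s['qpos'])
E
```

```text
19.5167 [ 434.71245097 -217.1147919    -2.64705322] [ 3.14141942e+00 -3.34342896e-04 -3.04834526e+00] 42.59780177642469 [-0.50925734 -0.1563712  -0.73320307] [ 0.52581282  0.78998847 -0.17888055  2.11549207  0.48445946  0.27483975
  1.59435727]
```

View pics/side18.png

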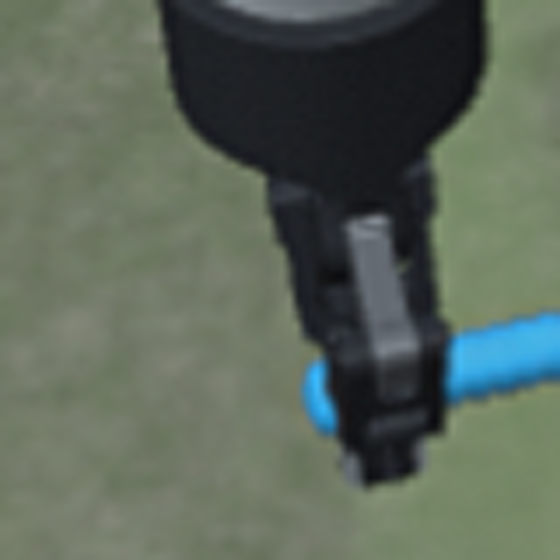

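Emit:
{"op": "step_arm", "data": {
  "deltas": [
    [[0.1,0,0,0,0,0,0],[0.1,0,0,0,0,0,0],[0.1,0,0,0,0,0,0],[0.1,0,0,0,0,0,0],[0.1,0,0,0,0,0,0],[0.1,0,0,0,0,0,0]]
  ]
}}

```text
clock: 20.02
eef_pos: [434.8, -217.2, -2.4]
tool_rot: [3.142, 0.0, -3.048]
force: [-0.5, -0.4, 0.9]
width: 19.3
```

```bash
python3 - <<'E'
from meas import *
snap('side','19',(190,260,270,340),7)
s=ctrl.read_state();print(s['clock'],s['eef_pos'],s['tool_rot'],s['width'],s['force'])
W=cloud('side',load('side','19')[1])
# gripper body lowest z points around body
P=W[200:330,200:270].reshape(-1,3)
for (u,v) in[(120,40),(250,150),(400,120),(330,200),(375,250),(390,360),(385,440)]:
    a,b=int(190+u/7),int(260+v/7); print(u,v,W[b,a].round(0))
E
```

```text
20.0667 [ 434.83840139 -217.16009796   -2.4470832 ] [ 3.14157426e+00 -1.03296526e-05 -3.04837530e+00] 19.706854486125362 [-0.18863253 -0.7288683   0.90388232]
120 40 [374. -58.  -3.]
250 150 [ 413. -249.  145.]
400 120 [ 448. -253.  152.]
330 200 [ 430. -255.  132.]
375 250 [ 439. -258.  117.]
390 360 [ 438. -281.  105.]
385 440 [ 438. -240.   22.]
```

View pics/side19.png

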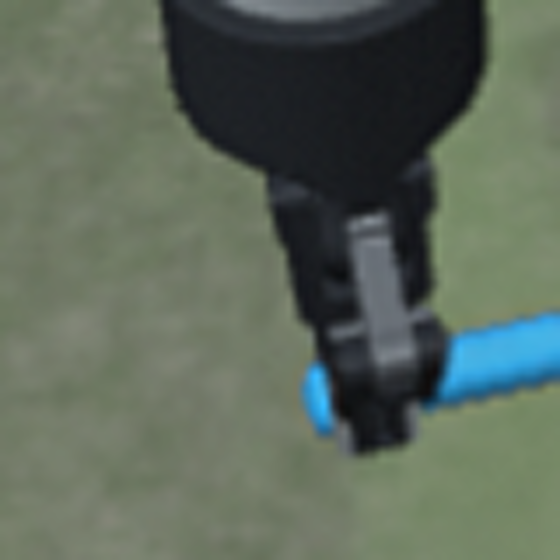

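The grip is deeper now (19.7 mm), and depth shows the gripper body well above roof height. I lift slightly, align and check in the top view.

Emit:
{"op": "step_arm", "data": {
  "deltas": [
    [[0.1,0,0,2,0,0,0],[0.1,0,1,0,0,0,-0.013],[0.1,0,1.3,0,0,0,-0.013],[0.1,0,0,0,0,0,0],[0.1,0,0,0,0,0,0]]
  ]
}}

```text
clock: 20.48
eef_pos: [434.8, -214.7, -0.5]
tool_rot: [3.142, -0.0, -3.074]
force: [0.1, 0.4, -0.5]
width: 19.8
```

```bash
python3 - <<'E'
from meas import *
im,d=snap('top','20',(330,120,440,240),5); snap('side','20',(180,170,420,350),3.3)
s=ctrl.read_state();print(s['clock'],s['eef_pos'],s['tool_rot'],s['width'],s['force'])
O=np.array([614.2,-203.3]);e=np.array([np.cos(.0645),np.sin(.0645)]);n=np.array([-e[1],e[0]])
v,u=np.where(blue(im)&(np.mgrid[:420,:560][1]>340)); P=ray('top',np.c_[u,v],38)[:,:2]-O; x=P@e;y=P@n
for a in range(-110,0,10):
    q=(x>=a)&(x<a+10)
    if q.sum()>2: print(a+5,y[q].min().round(1),y[q].max().round(1),((y[q].min()+y[q].max())/2).round(1))
print(x.max())
E
```

```text
20.5833 [ 434.81663555 -214.84820366   -0.50131304] [-3.14157343e+00 -1.09076329e-04 -3.07423235e+00] 19.990339842042687 [-0.1174172   0.69291707 -0.54819949]
-105 -5.7 15.1 4.7
-95 -27.1 28.8 0.8
-85 -25.4 30.3 2.5
-75 -25.9 30.2 2.1
-65 -26.3 29.7 1.7
-55 -24.8 29.1 2.1
-45 -25.3 30.9 2.8
-35 -25.4 30.4 2.5
-25 -24.1 29.9 2.9
-15 -24.5 31.6 3.6
134.03164898991216
```

View pics/top20.png

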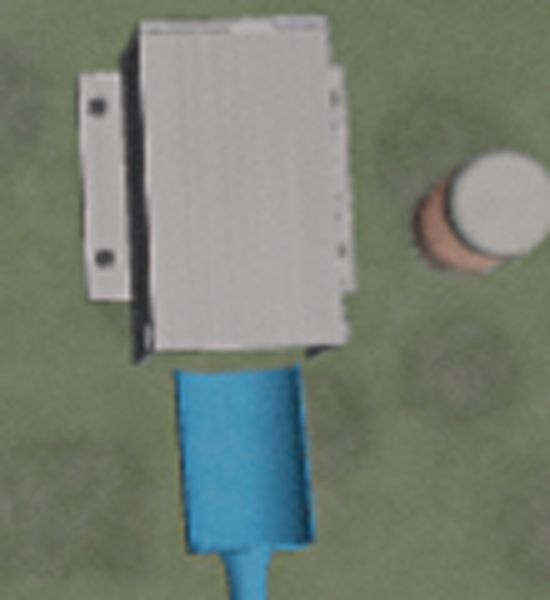

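View pics/side20.png

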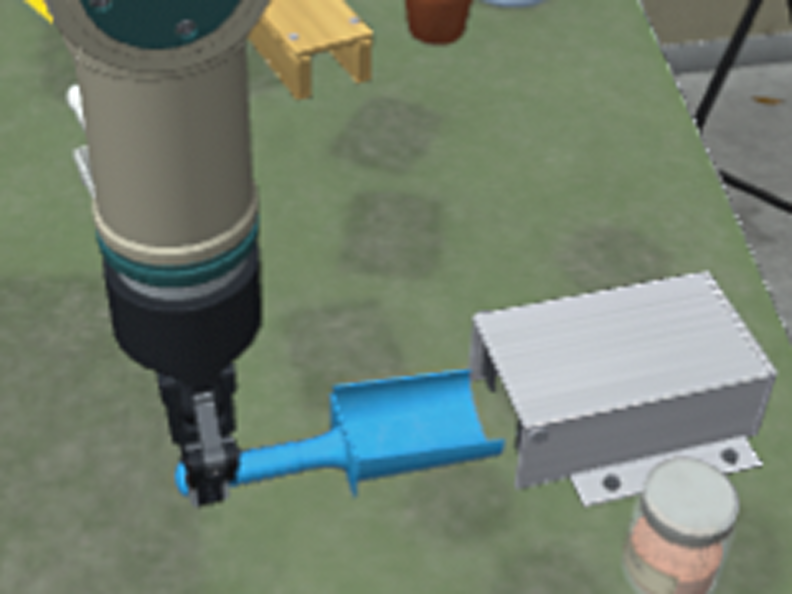

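The blade is centred within 3 mm of the box axis. I make a small correction and start pushing.

Emit:
{"op": "step_arm", "data": {
  "deltas": [
    [[0.1,0,-1.2,0,0,0,-0.014],[0.1,0,0,0,0,0,0],[0.1,8,0.5,0,0,0,0],[0.1,8,0.5,0,0,0,0],[0.1,8,0.5,0,0,0,0],[0.1,8,0.5,0,0,0,0],[0.1,0,0,0,0,0,0]]
  ]
}}

```text
clock: 21.17
eef_pos: [469.3, -213.8, -0.5]
tool_rot: [3.142, 0.003, -3.088]
force: [1.6, 0.5, -0.4]
width: 19.6
```

Emit:
{"op": "step_arm", "data": {
  "deltas": [
    [[0.1,8,0.5,0,0,0,0],[0.1,8,0.5,0,0,0,0],[0.1,8,0.5,0,0,0,0],[0.1,0,0,0,0,0,0]]
  ]
}}

```text
clock: 21.5
eef_pos: [494.5, -212.1, -0.2]
tool_rot: [-3.141, 0.005, -3.087]
force: [2.9, 0.3, -2.0]
width: 19.6
```

```bash
python3 - <<'E'
from meas import *
im,d=snap('top','21',(330,120,440,240),5); snap('side','21',(180,170,420,350),3.3)
s=ctrl.read_state();print(s['clock'],s['eef_pos'],s['tool_rot'],s['width'],s['force'])
E
```

```text
21.6 [ 4.93261103e+02 -2.12393962e+02 -1.95355982e-01] [-3.14133026  0.0039818  -3.08752625] 19.88780913197729 [ 2.21647445  0.18516748 -1.32331183]
```

View pics/top21.png

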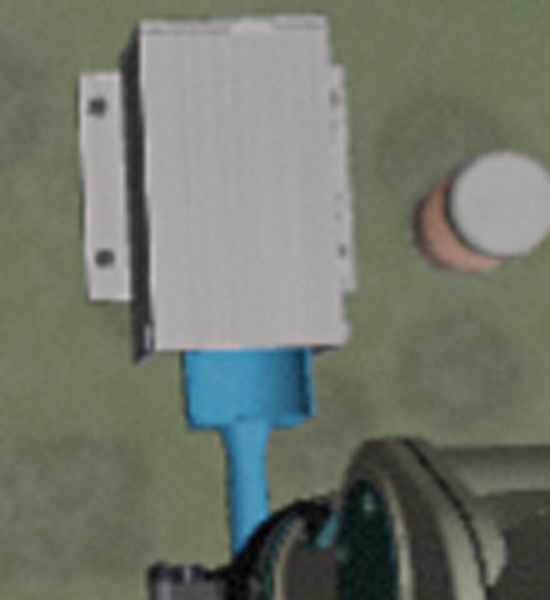

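View pics/side21.png

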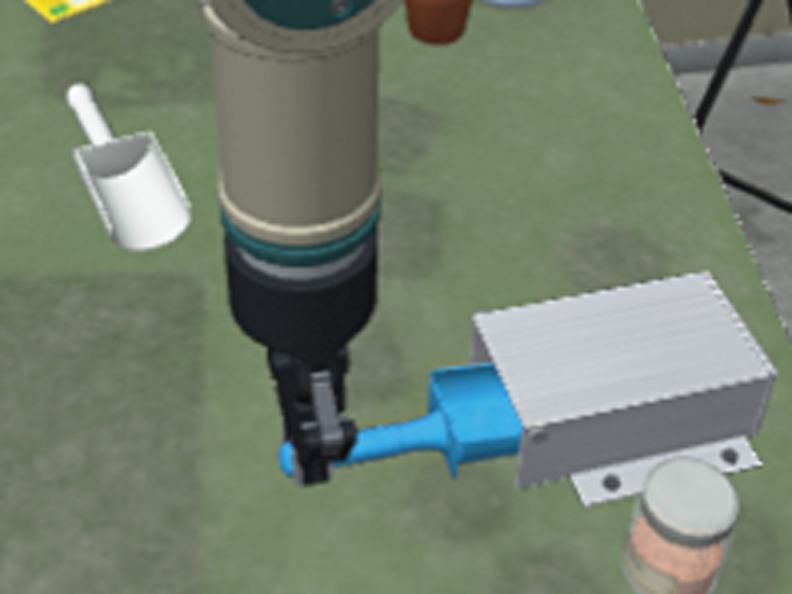

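The blade is entering square and the flap is yielding, with force under 3 N. I continue.

Emit:
{"op": "step_arm", "data": {
  "deltas": [
    [[0.1,8,0.5,0,0,0,0],[0.1,8,0.5,0,0,0,0],[0.1,8,0.5,0,0,0,0],[0.1,8,0.5,0,0,0,0],[0.1,8,0.5,0,0,0,0],[0.1,8,0.5,0,0,0,0],[0.1,0,0,0,0,0,0]]
  ]
}}

```text
clock: 22.18
eef_pos: [541.9, -209.1, -0.3]
tool_rot: [-3.142, 0.004, -3.088]
force: [1.2, -0.6, -1.6]
width: 19.7
```

```bash
python3 - <<'E'
from meas import *
im,d=snap('top','22',(330,120,440,240),5); snap('side','22',(240,210,420,350),4.4)
s=ctrl.read_state();print(s['clock'],s['eef_pos'],s['tool_rot'],s['width'],s['force'])
E
```

```text
22.2833 [ 5.40445060e+02 -2.09381439e+02 -3.31394051e-01] [-3.14150293e+00  2.61739620e-03 -3.08787355e+00] 19.609542608703354 [ 0.37143914  0.44499899 -1.12825155]
```

View pics/top22.png

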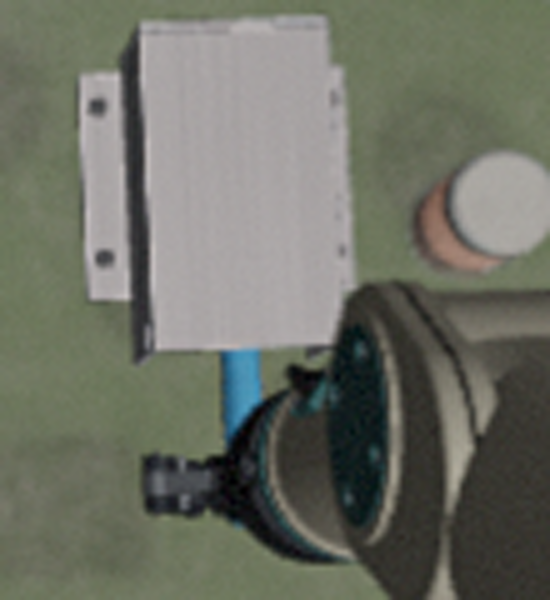

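View pics/side22.png

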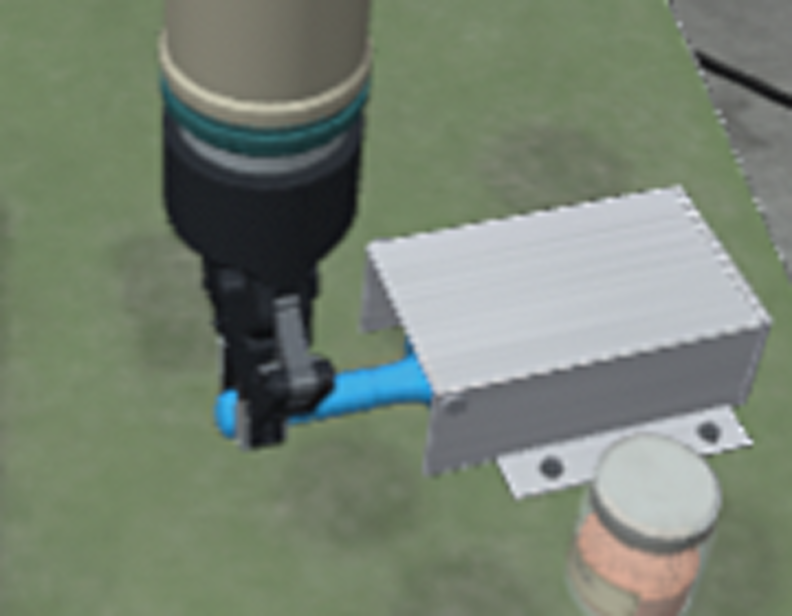

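```bash
python3 - <<'E'
from meas import *
O=np.array([614.2,-203.3]);e=np.array([np.cos(.0645),np.sin(.0645)]);n=np.array([-e[1],e[0]])
P=ray('side',[(240+218/4.4,210+412/4.4)],16)[:,:2]-O; print(P@e,P@n)
P=ray('side',[(180+178/3.3,170+478/3.3)],16)[:,:2]-O; print('at 20',P@e,P@n)
E
```

```text
[-88.35375733] [-0.16224545]
at 20 [-194.7071466] [-0.2738789]
```

Emit:
{"op": "step_arm", "data": {
  "deltas": [
    [[0.1,7,0.5,0,0,0,0],[0.1,7,0.5,0,0,0,0],[0.1,7,0.5,0,0,0,0],[0.1,7,0.5,0,0,0,0],[0.1,0,0,0,0,0,0],[0.1,0,0,0,0,0,0]]
  ]
}}

```text
clock: 22.78
eef_pos: [568.4, -207.3, -0.4]
tool_rot: [-3.142, 0.002, -3.088]
force: [0.4, 0.6, -2.1]
width: 20.1
```

```bash
python3 - <<'E'
from meas import *
snap('side','23',(240,210,420,350),4.4)
s=ctrl.read_state();print(s['clock'],s['eef_pos'],s['tool_rot'],s['width'],s['force'])
E
```

```text
22.8333 [ 5.67878810e+02 -2.07398680e+02 -3.76080829e-01] [-3.14157246e+00  1.75639575e-03 -3.08804091e+00] 20.17391654016866 [ 1.54465635 -0.25989323 -1.72279739]
```

View pics/side23.png

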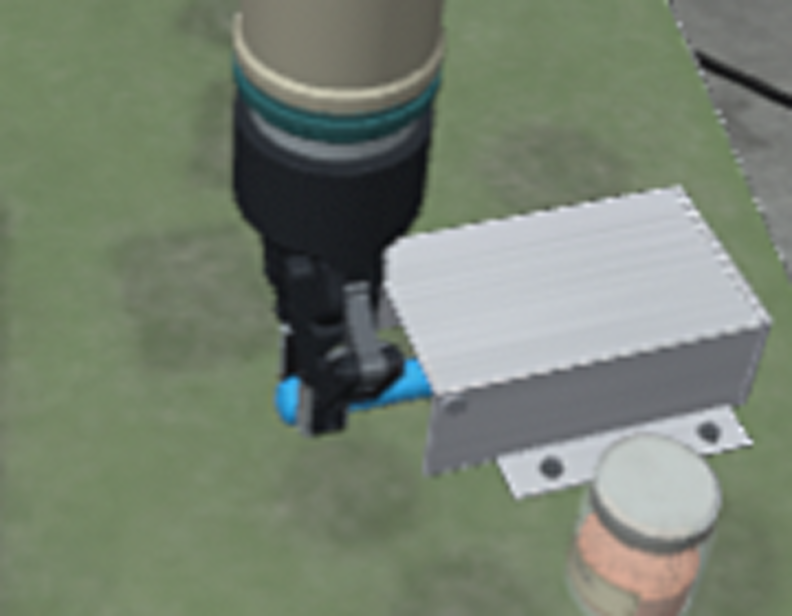

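The handle end reading (-88 mm in box x) agrees with the grip reading, so mid is now about 30 mm. I push the last 13 mm.

Emit:
{"op": "step_arm", "data": {
  "deltas": [
    [[0.1,5,0.3,0,0,0,0],[0.1,5,0.3,0,0,0,0],[0.1,3,0.2,0,0,0,0],[0.1,0,0,0,0,0,0],[0.1,0,0,0,0,0,0],[0.1,0,0,0,0,0,0]]
  ]
}}

```text
clock: 23.33
eef_pos: [579.7, -206.8, -0.4]
tool_rot: [-3.142, -0.0, -3.088]
force: [0.2, 0.3, -0.7]
width: 19.7
```

```bash
python3 - <<'E'
from meas import *
snap('side','24',(280,230,420,340),5.6)
s=ctrl.read_state();print(s['clock'],s['eef_pos'],s['tool_rot'],s['width'],s['force'])
E
```

```text
23.3833 [ 5.79585479e+02 -2.06886392e+02 -4.77307042e-01] [-3.14152718e+00 -3.25232075e-04 -3.08853556e+00] 20.00644046074054 [ 0.5540646   0.83895657 -0.31435444]
```

View pics/side24.png

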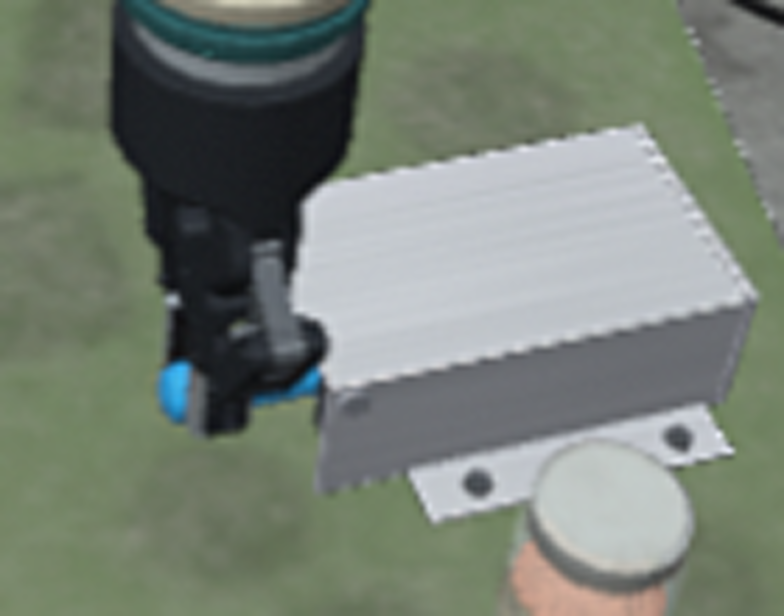

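```bash
python3 - <<'E'
from meas import *
O=np.array([614.2,-203.3]);e=np.array([np.cos(.0645),np.sin(.0645)]);n=np.array([-e[1],e[0]])
P=ray('side',[(280+161/5.6,230+392/5.6)],16)[:,:2]-O; print(P@e,P@n)
E
```

```text
[-50.45108215] [-0.83056573]
```

Emit:
{"op": "step_arm", "data": {
  "deltas": [
    [[0.1,2,0.1,0,0,0,0],[0.1,0,0,-1.5,0,0,0],[0.1,0,0,0,0,0,0],[0.1,0,0,0,0,0,0]]
  ]
}}

```text
clock: 23.72
eef_pos: [582.0, -206.7, -2.0]
tool_rot: [3.142, 0.0, -3.088]
force: [0.3, 0.2, -0.5]
width: 19.7
```

Emit:
{"op": "step_arm", "data": {
  "deltas": [
    [[0.5,0,0,0,0,0,0],[0.5,0,0,0,0,0,0],[0.5,0,0,0,0,0,0],[0.5,0,0,0,0,0,0],[0.5,0,0,0,0,0,0],[0.5,0,0,15,0,0,0],[0.5,0,0,30,0,0,0],[0.5,0,0,40,0,0,0],[0.5,0,0,40,0,0,0],[0.5,-20,0,20,0,0,0]]
  ]
}}

```text
clock: 24.55
eef_pos: [567.9, -206.3, 147.9]
tool_rot: [-3.14, 0.011, -3.087]
force: [1.5, -0.4, 1.3]
width: 42.7
```

Emit:
{"op": "step_arm", "data": {
  "deltas": [
    [[0.5,-30,0,0,0,0,0],[0.5,-30,0,0,0,0,0],[0.5,-30,0,0,0,0,0],[0.5,0,0,0,0,0,0]]
  ]
}}

```text
clock: 24.88
eef_pos: [463.9, -207.1, 142.7]
tool_rot: [3.141, -0.009, -3.091]
force: [-1.4, -0.1, -0.0]
width: 42.8
```

```bash
python3 - <<'E'
from meas import *
im,d=snap('side','25',(290,230,420,340),6); im,d=snap('top','25',(330,120,440,240),5)
s=ctrl.read_state();print(s['clock'],s['eef_pos'],s['width'],s['force'])
E
```

```text
24.9833 [ 471.00483149 -207.09908314  143.42320679] 42.60970468183517 [0.66159634 0.99362203 1.69639083]
```

View pics/side25.png

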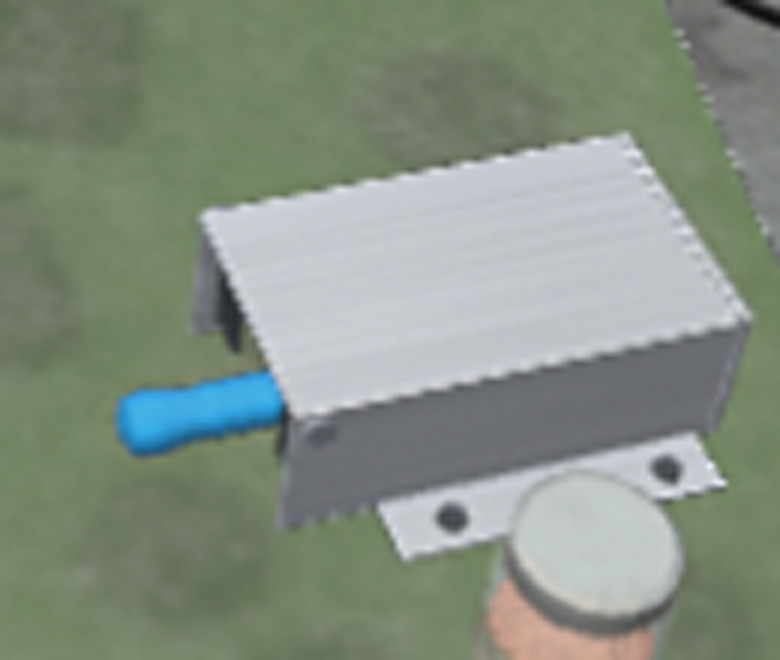

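View pics/top25.png

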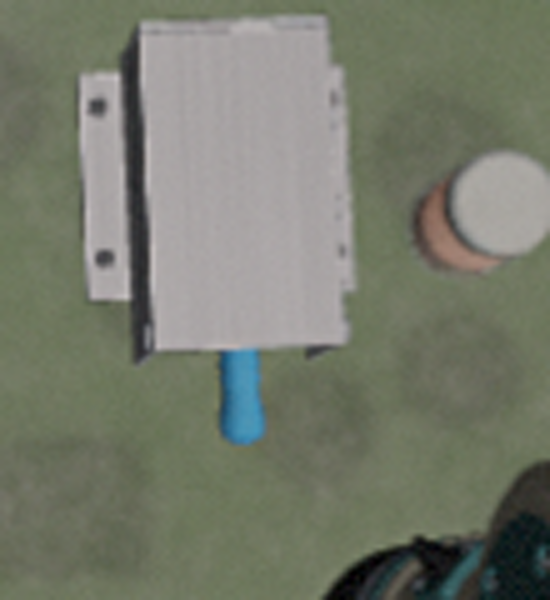

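```bash
python3 - <<'E'
from meas import *
O=np.array([614.2,-203.3]);e=np.array([np.cos(.0645),np.sin(.0645)]);n=np.array([-e[1],e[0]])
P=ray('side',[(290+117/6,230+418/6)],16)[:,:2]-O; print('side end',P@e,P@n, 'mid',P@e+92)
P=ray('top',[(330+243/5,120+445/5)],16)[:,:2]-O; print('top end',P@e,P@n,'mid',P@e+92)
a=load('side','0')[0];b=load('side','25')[0]
A=cv2.resize(np.hstack([a[255:320,315:365],b[255:320,315:365]])[:,:,::-1],None,fx=7,fy=7,interpolation=cv2.INTER_CUBIC)
cv2.imwrite('pics/cmp.png',A)
d=cv2.absdiff(load('top','0')[0],load('top','25')[0]).sum(2)
print('jar diff',d[145:180,410:445].mean(),'box diff',d[120:180,350:400].mean(),'pot diff',d[130:165,175:210].mean())
E
```

```text
side end [-48.81586983] [-0.41304237] mid [43.18413017]
top end [-49.97997875] [-3.29194425] mid [42.02002125]
jar diff 13.924081632653062 box diff 15.694333333333333 pot diff 12.137142857142857
```

View pics/cmp.png

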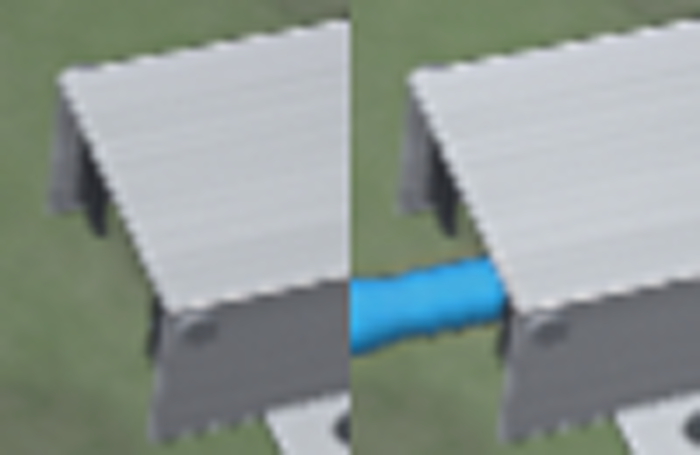

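The flap's lower corners at crop (95,215) and (155,335) look the same as in the first picture, so it is shut. The scoop's middle measures 42 to 43 mm (window 38 to 48), and the jar and pot have not moved. I hand in the job.

```bash
python3 -c "
from cell import ctrl
print(ctrl.finish_job())"
```

```text
the job is handed in; nothing more can be done
None
```

I drew the scoop out of the block by its blade, laid it on the bench and let go. I then took it by the handle and pushed it blade first through the flap until it was home, released it and backed the arm away. The robot clock read about 25 s.

**What went wrong on the way:** the first handle grasp closed over the top of the round handle. It slipped off and turned the scoop about 14° on the bench. The fingertips turned out to sit higher than the stated overhang implies. I gripped lower, realigned the scoop and set it down once more before the final handle grasp.

**Last checks:**
- **Scoop position:** its middle is at box x = 43 mm from the side view and 42 mm from the top view, inside the 38 to 48 mm window. The two views differ sideways: -0.4 mm from the side and -3.3 mm from the top, both within the notch clearance.
- **Flap:** its lower corners look the same as in the first picture, so I take it as shut. I could not see the blade behind it.
- **Jar and pot:** I saw no change in the top view, comparing the first and last pictures.
- **Contact forces:** the gripper was clear of everything at hand-in. The highest wrist force I read was about 9 N.

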